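# Clamp the strainer's cap shut

## Robot

A 6-joint arm with a two-finger parallel gripper is mounted at the origin on the work surface. World frame = base frame: x ahead of the robot, y to its left, z up, the work surface at z = 0. Lengths are in m, angles in rad, forces in N, time in s.
With the tool pointing down it reaches from about 0.35 to 0.925 m from the base axis. Payload 6.4 kg.
Tool frame: the origin (TCP) lies at the very end of the fingers, on their centre line; the grasp point (between the pads) lies 19 mm behind it; y points along the fingers, x is the direction in which the jaws open and shut, and the axes are right-handed (so a half turn about y gives the same grasp; the last joint's range is limited). The gripper opens to 94 mm and grips with 3 to 60 N. Pads are 16 mm wide; open, the fingers measure 119 mm over their backs; the gripper's body (75 mm by 177 mm) begins 78 mm behind the grasp point.
Start: joints at [-1.293, 0.245, 1.558, -0, 1.339, -0.174], TCP at [0.284, -0.585, 0.205] pointing down, gripper open.
Joint ranges: [-3.13, 3.13], [-1.02, 2.26], [0.13, 2.54], [-0.95, 4.09], [0.21, 2.88], [-2.74, 2.74]. Speed limits (rad/s): [2.57, 2.57, 3.14, 3.14, 3.14, 3.14].

## Interface

Orientations are given as a unit quaternion [w, x, y, z].
In Python, from station import manip gives the robot as it stands. The module is installed in compiled form; this text tells all that it offers.
- The arm moves only by the tool apply_moves, never from a script. Its argument "deltas" is a list of rows, each a list of 7 numbers: the turn, a rotation vector about the tool's x, y, z in units of 5 degrees (1.0 is 5 degrees), then the shift along the tool's x, y, z in units of 30 mm (1.0 is 30 mm), then the opening, from 0 (shut) to 1 (fully open). A call has 1 to 5 rows; each row is the pose to reach, as a shift and turn from the pose commanded when the call began, along the tool's axes at that moment; what a row does not reach only later rows make up. A row lasts 1/12 s, in which the tool goes at most 41.7 mm and 7.16 degrees, less where a joint would pass 70% of its speed; a pose out of reach is approached as far as the arm can. A call with a gripper value outside its range is refused whole. The fingers move at their own pace and stop on an object; "newtons" is the grip in N (left out, the last holds). Time passes only in rows, so rows that repeat a pose let the fingers close. It gives the time, the measured TCP pose, the force and the opening at its end, in the units of the state.
- manip.get_state(): the state, without advancing time (a new reading comes with each control period).
- manip.capture(name): name is "side" or "top" or "wrist"; returns the picture (384x512x3 uint8, red, green, blue); there is no depth.
- manip.camera_info(name): a dict with "K" (3x3 intrinsics, pixels), "eye" and "attitude" of the camera in the world; the wrist camera has in their place "mount" (4x4, takes a point from camera to tool coordinates, whose origin is the TCP and whose axes are the tool frame's). Camera axes: x right, y down, z forward; pixel columns grow to the right and rows downward; lengths in m; the calibration is good to about 2 mm. A picture is of the moment at which its call begins: read the wrist's pose just before it. camera_info takes no time and is no camera call.
- manip.close_job(): hands the job in, once; it reports no verdict.
The state is a dict: "t": time; "joints": joint angles; "qvel": joint speeds; "joint_efforts": joint torques, N m; "tcp_pos": TCP position; "orientation": TCP orientation; "ft_force": force on the tool from outside, world axes, zero at the start; "moment": the same for the moment, N m; "opening": opening from 0.0 (shut) to 1.0 (fully open).
Only numpy, scipy, OpenCV 4.12 (cv2) and the standard library are available. Lean on these libraries where they do the work, as an engineer would, in place of code of your own. Each camera call takes 0.05 s, during which the arm holds its last target.

## Task

Close the strainer: swing the hinged half of the clamp round the two flanges and press it home by hand until you feel it bed firmly on the gasket, then swing the bolt into the lug's slot and throw its lever fully over so that the clamp is latched shut with the cap held square. Work with a firm but gentle hand, never forcing the clamp, and leave the tub, the jar and the red lid where they are.

Things in the scene. Friction and masses are not known exactly. Their poses are not given: they have to be found in the camera images.
- strainer: Fixed stainless strainer pot on a 180x160x6 mm plate: upright tube 76 mm across with flanged mouth, pipe stubs low on its +x and +y sides, and a two-part clamp ring (104 mm across, 110 to 130 mm above the bench). Origin on the tube's axis at bench level; z up. The ring's +x half is fixed, the -x half hinged. Clamp parts move level, about upright pins. Pushing any of it with over 28 N would spoil it.
- joint_centre (a point): Fixed point on the strainer's axis, 120 mm above the bench, at the clamp's mid-height. Axes as the strainer's.
- hinge_pin (a point): Fixed: the upright pin on which the hinged half turns, 60 mm along the strainer's +y from its axis, at mid-height (120 mm).
- jaw (a joint): Hinged half of the clamp, rad: 0 fully shut, grows as it opens (clockwise from above, free end going to the strainer's -x), at most 1.45. Stays where left (friction about 1 N at its lug). It meets the springy gasket at 0.026 to 0.075, unlike each time and not measured, and springs back there when let go; only the lever draws it to 0 for good.
- jaw_lug (a point): On the hinged half: middle of its latch lug's outer face, 16 mm in own -x and 132 mm in -y from the hinge pin when shut; turns with the half. Own axes are the strainer's when shut; the face looks along own -x. Face 26 mm long (own y -10 to +16 mm; then the ring's outer wall begins) and 20.5 mm high; outside own y = +3 mm a slot 10 mm high, open outwards, takes the bolt.
- gasket: White ring gasket 91 mm across and 2.4 mm thick between the two flanges, 118 mm above the bench; fixed. The hinged half beds on its edge; to bed takes at least 28 N on the gasket for a moment, which is 15 to 20 N pushed square on the lug (22 to 24 N is a good firm push).
- cap_centre (a point): Loose stainless flanged cap 91 mm across, 6.5 mm thick at the rim, with a knob 26 mm across up to 18.5 mm above its underside, lying on the gasket up to 5 mm off-centre towards the hinged half; the closing half slides it home. The point is on its axis 3 mm above its underside.
- bolt_pin (a point): Fixed: the upright pin of the swing bolt, 10 mm along +x and 76 mm along -y from the strainer's axis, at mid-height.
- bolt (a joint): Swing bolt, 7 mm thick, 48.3 mm from its pin to the cam pin, rad: 0 in the lug's slot (pointing along the strainer's -x); grows as it swings out, counter-clockwise from above; at most 1.45. Swings more easily than the lever turns on it: pushing the lever sideways first carries both together (under 2 N). It goes in only with the hinged half bedded and the lever open (above 1.7).
- lever (a joint): Cam lever on the bolt's end, rad: 0 fully over (latched), lying beside the ring; grows as it opens, counter-clockwise from above; at most 2. From cam pin to tip it points 135 deg + lever + bolt counter-clockwise from the strainer's +x. The cam bites from 1.65 to 1.1 down; the push at the grip rises to 5 to 12 N, eases past dead centre at 0.09, then the lever meets its stop at 0.
- cam_pin (a point): The upright pin on which the lever turns, at the bolt's end, 120 mm above the bench. The eccentric cam round it is 26 mm across, 24 mm high.
- lever_grip (a point): Middle of the lever's blue grip, 62 mm from the cam pin. The lever is a level bar reaching 88 mm from the cam pin, its blue outer part 12 mm thick and 20.5 mm high, centred 120 mm above the bench.
- tub_mid (a point): Bystander: white open tub, 96 mm across, 85 mm high, loose; the point is half-way up.
- jar_mid (a point): Bystander: white jar with blue cap, 72 mm across, 95 mm high, loose; the point is half-way up.
- tub_lid_mid (a point): Bystander: red round lid, 104 mm across, 9 mm high, lying loose on the bench; the point is half-way up.
There are look-alikes about, which are no part of the job. Of the things that look like the part that bears cap_centre, the smallest one is meant.

How it is judged:
By the outcome, as a careful person would: the job done as asked, in the order asked, and still so for the second after the job is handed in, with the robot touching nothing.
It also fails if it takes over 70 s, if anything falls off the work surface, if the arm or the gripper's body presses on something with over 40 N, if the wrist force passes 120 N, or if a joint passes its speed limit or range.

## Working session

There is one attempt and no reset: what is moved stays moved. The work goes in short steps, Python scripts to look and compute and a tool call to move; the robot and the scene stay as the last step left them, time stands still between calls to the robot, and variables do not carry over. Pictures are saved under pics/ and viewed, and the job is handed in when it is done.

Besides the shell and the picture viewer there is one more tool, called after ">>>" as name(argument=value, ...), one argument or row to a line, values as JSON. apply_moves: Moves the arm, as the interface text tells. Its arguments: {"type":"object","properties":{"deltas":{"type":"array","items":{"type":"array","items":{"type":"number"}}},"newtons":{"type":"number"}},"required":["deltas"]}

```bash
mkdir -p pics
python3 - <<'E'
from station import manip
import cv2
s=manip.get_state();print(s)
for n in ("side","top","wrist"):
    im=manip.capture(n);cv2.imwrite(f"pics/a_{n}.png",im[:,:,::-1]);print(n,manip.camera_info(n))
E
```

```text
{'t': 0.0, 'joints': array([-1.29308831e+00,  2.45827175e-01,  1.55898548e+00, -1.65036441e-06,
        1.33867089e+00, -1.74157466e-01]), 'qvel': array([-0.00066577,  0.00076535,  0.00173187, -0.00146972, -0.00108254,
       -0.00031997]), 'joint_efforts': array([-1.67164480e-04, -4.15829587e+01, -3.14607739e+01,  6.85646804e-02,
        3.31656856e-02, -1.27359117e-04]), 'tcp_pos': array([ 0.2836271 , -0.58420378,  0.20435231]), 'orientation': array([ 0.59974755, -0.59885314,  0.37578169, -0.37478783]), 'ft_force': array([ 0.77478622, -0.3235443 , -0.60534757]), 'moment': array([0.01727123, 0.0067326 , 0.036915  ]), 'opening': 0.9974613346855989}
side {'K': array([[357.25494794,   0.        , 255.25718942],
       [  0.        , 357.25494794, 194.5901366 ],
       [  0.        ,   0.        ,   1.        ]]), 'eye': array([ 0.34264764, -0.53655977,  0.56798498]), 'attitude': array([-0.46116081,  0.86667564, -0.17111006,  0.08321885])}
top {'K': array([[492.37928838,   0.        , 252.34787974],
       [  0.        , 492.37928838, 201.04684514],
       [  0.        ,   0.        ,   1.        ]]), 'eye': array([0.39194874, 0.07406824, 1.30902715]), 'attitude': array([ 0.06612159, -0.69820723,  0.71125232, -0.04748415])}
wrist {'K': array([[298.93259041,   0.        , 259.17196185],
       [  0.        , 298.93259041, 191.77448609],
       [  0.        ,   0.        ,   1.        ]]), 'mount': array([[ 9.99999484e-01, -2.20124291e-04,  9.92239624e-04,
        -6.32377452e-05],
       [-1.01522101e-03, -2.62607739e-01,  9.64902143e-01,
        -1.78602506e-01],
       [ 4.81714039e-05, -9.64902652e-01, -2.62607827e-01,
         7.64662879e-02],
       [ 0.00000000e+00,  0.00000000e+00,  0.00000000e+00,
         1.00000000e+00]])}
```

View pics/a_top.png

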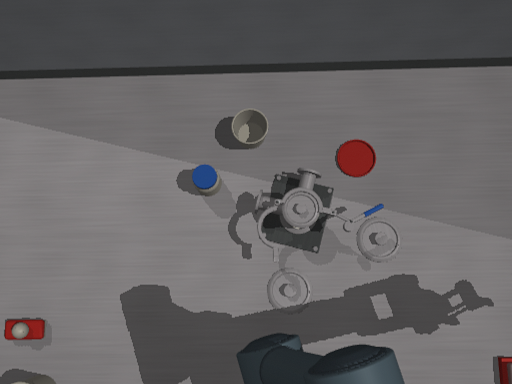

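View pics/a_side.png

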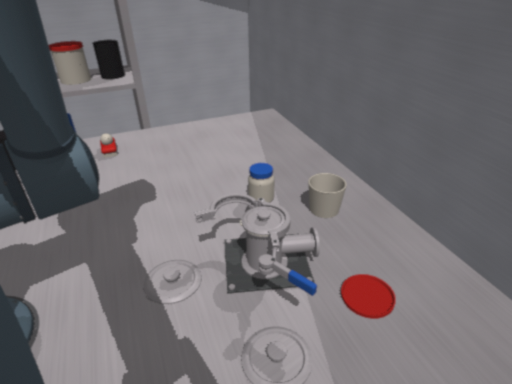

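View pics/a_wrist.png

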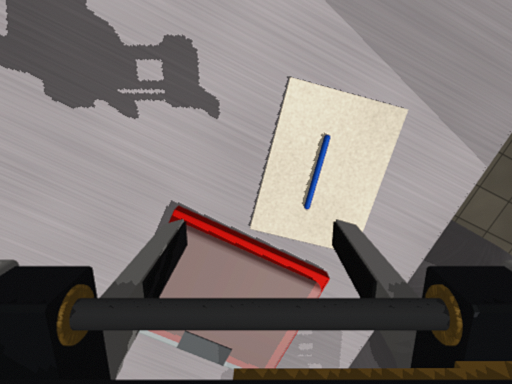

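```bash
cat > h.py <<'E'
from station import manip
import numpy as np, cv2
from scipy.spatial.transform import Rotation as R
def q2R(q): return R.from_quat([q[1],q[2],q[3],q[0]]).as_matrix()
def cam(n,s=None):
    c=manip.camera_info(n);K=c["K"]
    if n=="wrist":
        s=s or manip.get_state(); T=np.eye(4);T[:3,:3]=q2R(s["orientation"]);T[:3,3]=s["tcp_pos"]
        M=T@c["mount"];return K,M[:3,3],M[:3,:3]
    return K,c["eye"],q2R(c["attitude"])
def bp(C,uv,z):
    K,e,A=C;d=A@np.linalg.inv(K)@np.array([uv[0],uv[1],1.]);return e+d*(z-e[2])/d[2]
def pj(C,p):
    K,e,A=C;q=K@(A.T@(np.asarray(p)-e));return q[:2]/q[2]
def shot(n,f,box=None,k=1):
    im=manip.capture(n)[:,:,::-1];np.save("last_"+n,im)
    if box: im=im[box[1]:box[3],box[0]:box[2]]
    im=cv2.resize(im,None,fx=k,fy=k,interpolation=cv2.INTER_CUBIC);cv2.imwrite("pics/"+f,im)
def crop(src,f,box,k):
    im=cv2.imread("pics/"+src)[box[1]:box[3],box[0]:box[2]]
    cv2.imwrite("pics/"+f,cv2.resize(im,None,fx=k,fy=k,interpolation=cv2.INTER_CUBIC))
E
python3 - <<'E'
from h import *
crop("a_top.png","b_top.png",(230,150,410,270),4)
crop("a_side.png","b_side.png",(180,180,340,300),5)
C=cam("top")
print(bp(C,(300,209),.137),bp(C,(325,185),.006),bp(C,(0,0),0),bp(C,(511,383),0))
print(q2R(manip.get_state()["orientation"]))
E
```

```text
[ 0.56072057 -0.01053777  0.137     ] [ 0.64330449 -0.0890144   0.006     ] [1.21680739 0.83684754 0.        ] [ 0.12914864 -0.53411892  0.        ]
[[ 4.36553325e-01 -4.34439680e-04  8.99678279e-01]
 [-8.99677253e-01  1.37472981e-03  4.36553491e-01]
 [-1.42647071e-03 -9.99998961e-01  2.09287372e-04]]
```

View pics/b_top.png

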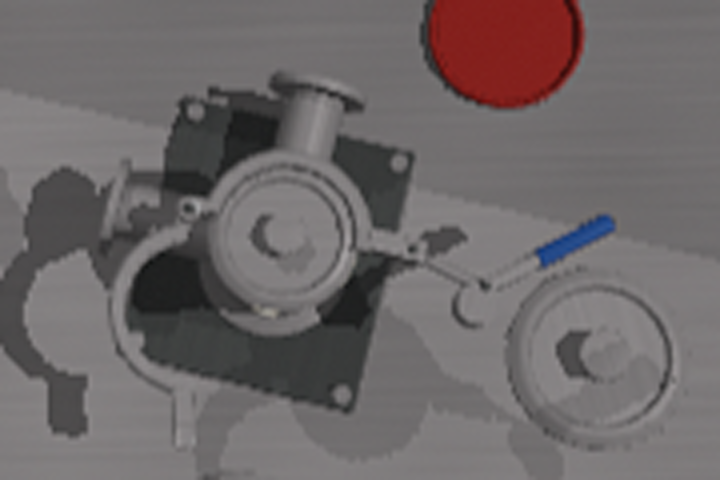

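View pics/b_side.png

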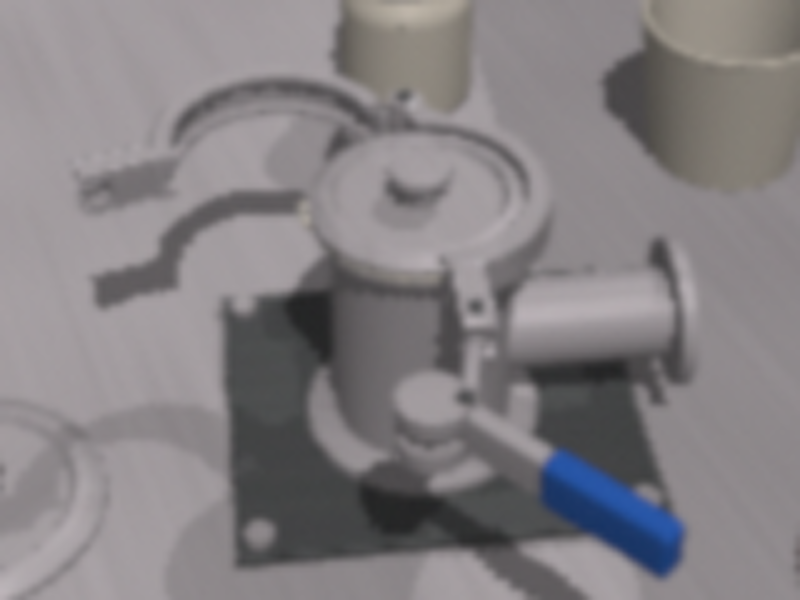

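Run:
```python
from h import *
C=cam("top");f=lambda u,v,z:bp(C,(230+u/4,150+v/4),z)[:2]
h=f(189,208,.132);b=f(413,247,.132);print(h,b,np.linalg.norm(h-b))
d=(h-b);ang=np.arctan2(d[1],d[0])-np.arctan2(136,-10);print("yaw",ang,np.degrees(ang))
ex=np.array([np.cos(ang),np.sin(ang)]);ey=np.array([-ex[1],ex[0]])
o=(h-60*1e-3*ey+b-.01*ex+.076*ey)/2;print("origin",o)
loc=lambda p:(np.array([ex@(p-o),ey@(p-o)])*1e3).round(1)
for n,u,v,z in [("s1",195,110,.008),("s2",400,162,.008),("s3",342,395,.008),("lug end?",183,446,.13),("cam pin",485,285,.132),("tip",610,222,.13),("pipex",315,90,.05),("cap knob",288,238,.138)]:
    print(n,f(u,v,z),loc(f(u,v,z)))
# jar, tub, lid
for n,u,v,z in [("jar cap",205,177,.095),("tub rim",250,126,.085),("lid",356,158,.009)]:print(n,bp(C,(u,v),z))
```

```text
[0.57965271 0.04343868] [ 0.5531473  -0.09038625] 0.13642451422555255
yaw -0.26892709179697083 -15.40838735669369
origin [ 0.5637053  -0.01443285]
s1 [0.66618218 0.0345466 ] [85.8 74.4]
s2 [ 0.62765427 -0.10149078] [ 84.8 -66.9]
s3 [ 0.47300538 -0.05712104] [-76.1 -65.3]
lug end? [0.43690159 0.05043385] [-139.5   28.8]
cam pin [ 0.52934715 -0.13229993] [  -1.8 -122.8]
tip [ 0.56620948 -0.20925053] [  54.2 -187.1]
pipex [ 0.66890533 -0.04262575] [108.9   0.8]
cap knob [ 0.55926912 -0.01520867] [-4.1 -1.9]
jar cap [0.65325277 0.22316453 0.095     ]
tub rim [0.787388   0.10768548 0.085     ]
lid [ 0.71505754 -0.17489458  0.009     ]
```

```bash
cat >> h.py <<'E'
O=np.array([.5637,-.0144]);YAW=-.2689
EX=np.array([np.cos(YAW),np.sin(YAW)]);EY=np.array([-EX[1],EX[0]])
def w(x,y): return O+x*1e-3*EX+y*1e-3*EY
def loc(p): p=np.asarray(p)[:2]-O;return np.array([EX@p,EY@p])*1e3
def row(x,y,z,xa,s=None):
    """target world pos, tool-x world angle deg, tool down -> row"""
    s=s or manip.get_state();A=q2R(s["orientation"]);a=np.radians(xa)
    B=np.array([[np.cos(a),0,-np.sin(a)],[np.sin(a),0,np.cos(a)],[0,-1,0]])
    r=np.degrees(R.from_matrix(A.T@B).as_rotvec())/5
    t=A.T@(np.array([x,y,z])-s["tcp_pos"])/.03
    return np.r_[r,t].round(2)
def st():
    s=manip.get_state();A=q2R(s["orientation"]);print("t",s["t"],"tcp",s["tcp_pos"].round(4),"loc",loc(s["tcp_pos"]).round(1),"xa",np.degrees(np.arctan2(A[1,0],A[0,0])).round(1),"F",s["ft_force"].round(2),"op",round(s["opening"],3))
    f=s["ft_force"][:2];print("Floc",(EX@f).round(2),(EY@f).round(2));return s
E
python3 - <<'E'
from h import *
print(row(.447,.10,.22,2))
E
```

```text
[-1.000e-02 -1.322e+01 -1.000e-02 -1.815e+01 -4.800e-01  1.486e+01]
```

>>> apply_moves(
  deltas=[
    [0, -13.2, 0, -18.15, -0.48, 14.86, 0],
    [0, -13.2, 0, -18.15, -0.48, 14.86, 0],
    [0, -13.2, 0, -18.15, -0.48, 14.86, 0],
    [0, -13.2, 0, -18.15, -0.48, 14.86, 0],
    [0, -13.2, 0, -18.15, -0.48, 14.86, 0],
  ],
  newtons=30,
)

```text
t: 0.57
tcp_pos: [0.3321, -0.3801, 0.2092]
orientation: [0.686, -0.686, 0.171, -0.171]
ft_force: [-0.1, 0.2, 0.2]
opening: 0.682
```

Run:
```python
from h import *
st();print(row(.447,.10,.22,2))
```

```text
t 0.5667 tcp [ 0.3321 -0.3801  0.2092] loc [-126.1 -414.1] xa -28.0 F [-0.07  0.22  0.22] op 0.682
Floc -0.13 0.2
[-1.000e-02 -6.000e+00 -0.000e+00 -4.130e+00 -3.500e-01  1.593e+01]
```

>>> apply_moves(
  deltas=[
    [0, -6, 0, -4.13, -0.35, 15.9, 0],
    [0, -6, 0, -4.13, -0.35, 15.9, 0],
    [0, -6, 0, -4.13, -0.35, 15.9, 0],
    [0, -6, 0, -4.13, -0.35, 15.9, 0],
    [0, -6, 0, -4.13, -0.35, 15.9, 0],
  ],
)

```text
t: 0.98
tcp_pos: [0.3814, -0.1779, 0.214]
orientation: [-0.707, 0.707, 0.012, -0.012]
ft_force: [0.1, -0.9, -0.6]
opening: 0.328
```

Run:
```python
from h import *
st();print(row(.447,.10,.22,2))
```

```text
t 0.9833 tcp [ 0.3814 -0.1779  0.214 ] loc [-132.3 -206. ] xa 1.9 F [ 0.11 -0.9  -0.63] op 0.328
Floc 0.35 -0.84
[ 0.   -0.02  0.    2.49 -0.2   9.18]
```

>>> apply_moves(
  deltas=[
    [0, 0, 0, 2.49, -0.2, 9.18, 0],
    [0, 0, 0, 2.49, -0.2, 9.18, 0],
    [0, 0, 0, 2.49, -0.2, 9.18, 0],
    [0, 0, 0, 2.49, -0.2, 9.18, 0],
    [0, 0, 0, 2.49, -0.2, 9.18, 0],
  ],
)

```text
t: 1.4
tcp_pos: [0.43, 0.0248, 0.2187]
orientation: [-0.707, 0.707, 0.011, -0.01]
ft_force: [1.2, -0.0, 0.2]
opening: 0.007
```

Run:
```python
from h import *
st();print(row(.447,.10,.22,2))
```

```text
t 1.4 tcp [0.43   0.0248 0.2187] loc [-139.3    2.3] xa 1.7 F [ 1.16 -0.01  0.19] op 0.007
Floc 1.12 0.3
[ 0.   -0.06  0.01  0.64 -0.04  2.49]
```

>>> apply_moves(
  deltas=[
    [0, 0, 0, 0.5, 0, 2.4, 0],
    [0, 0, 0, 0.5, 0, 2.4, 0],
    [0, 0, 0, 0.5, 0, 2.4, 0],
    [0, 0, 0, 0.5, 0, 2.4, 0],
    [0, 0, 0, 0.5, 0, 2.4, 0],
  ],
)

```text
t: 1.82
tcp_pos: [0.4428, 0.0948, 0.2182]
orientation: [-0.707, 0.707, 0.01, -0.011]
ft_force: [-0.1, 0.4, 0.8]
opening: 0.005
```

Run:
```python
from h import *
s=st()
shot("wrist","c_wrist.png");shot("top","c_top.png",(230,150,410,270),4);st()
C=cam("wrist",s)
for p in [w(-130.8,36.2),w(0,60)]: print(pj(C,[*p,.13]))
```

```text
t 1.8167 tcp [0.4428 0.0948 0.2182] loc [-145.6   73.1] xa 1.7 F [-0.14  0.38  0.81] op 0.005
Floc -0.23 0.33
t 1.9167 tcp [0.4429 0.094  0.2184] loc [-145.2   72.4] xa 1.6 F [-0.07  0.36  0.38] op 0.005
Floc -0.16 0.33
[262.37318172 234.99054662]
[397.4646775  249.96922297]
```

View pics/c_wrist.png

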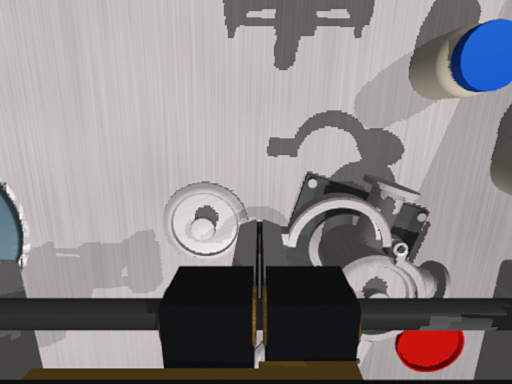

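View pics/c_top.png

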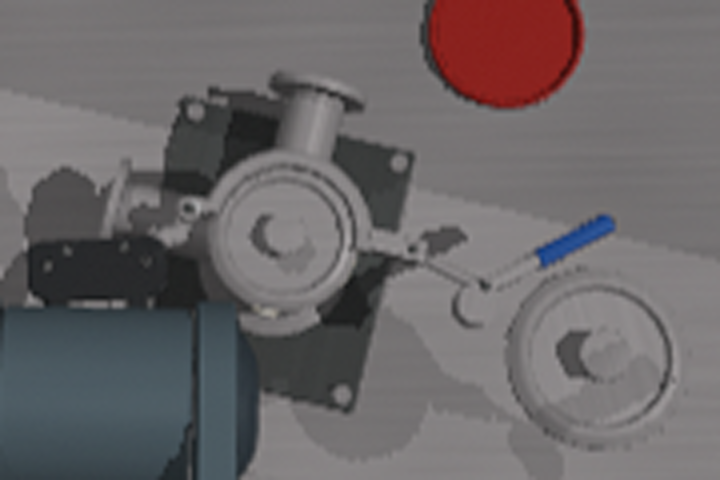

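>>> apply_moves(
  deltas=[
    [0, 0, 0, 0.07, 1.25, 0, 0],
    [0, 0, 0, 0.07, 2.5, 0, 0],
    [0, 0, 0, 0.07, 3.75, 0, 0],
    [0, 0, 0, 0.07, 3.75, 0, 0],
    [0, 0, 0, 0.07, 3.75, 0, 0],
  ],
)

```text
t: 2.33
tcp_pos: [0.4438, 0.0942, 0.1049]
orientation: [0.707, -0.707, -0.008, 0.011]
ft_force: [1.1, -0.5, 0.2]
opening: 0.006
```

```bash
cat >> h.py <<'E'
def jawpose(th,oy,gap=0):
    """TCP pose pushing lug with -z side (half thick 8): angle th, own y offset oy from lug mid, gap mm"""
    ox,oyy=-16-8-gap,-132+oy;c,sn=np.cos(th),np.sin(th)
    p=w(c*ox+sn*oyy,60-sn*ox+c*oyy);return p[0],p[1],np.degrees(YAW-th)+90
def jawown(th,p):
    l=loc(p)-[0,60];c,sn=np.cos(th),np.sin(th);return np.array([c*l[0]-sn*l[1],sn*l[0]+c*l[1]])-[-16,-132]
E
python3 - <<'E'
from h import *
s=st();print(jawown(1.27,s["tcp_pos"]),jawpose(1.27,-1))
x,y,a=jawpose(1.27,-1);print(row(x,y,.107,a))
E
```

```text
t 2.3333 tcp [0.4438 0.0942 0.1049] loc [-144.5   72.8] xa 1.6 F [ 1.08 -0.51  0.16] op 0.006
Floc 1.18 -0.2
[-39.05588897  -2.20011698] (np.float64(0.445942535351018), np.float64(0.06319012341554552), np.float64(1.827524907317624))
[-0.   -0.05 -0.05  0.04 -0.07 -1.03]
```

Run:
```python
from h import *
s=manip.get_state()
for th,g in [(1.27,20),(1.27,10),(1.27,3),(1.25,0),(1.2,0)]:
    x,y,a=jawpose(th,-1,g);print(th,row(x,y,.107,a,s))
```

```text
1.27 [-0.   -0.05 -0.05  0.04 -0.07 -0.37]
1.27 [-0.   -0.05 -0.05  0.04 -0.07 -0.7 ]
1.27 [-0.   -0.05 -0.05  0.04 -0.07 -0.93]
1.25 [-0.   -0.28 -0.05  0.03 -0.07 -1.12]
1.2 [-0.01 -0.85 -0.05  0.   -0.07 -1.35]
```

>>> apply_moves(
  deltas=[
    [0, 0, 0, 0.04, -0.07, -0.37, 0],
    [0, 0, 0, 0.04, -0.07, -0.7, 0],
    [0, 0, 0, 0.04, -0.07, -0.93, 0],
    [0, -0.28, 0, 0.03, -0.07, -1.12, 0],
    [0, -0.85, 0, 0, -0.07, -1.35, 0],
  ],
)

```text
t: 2.75
tcp_pos: [0.4479, 0.0536, 0.1103]
orientation: [-0.706, 0.706, 0.038, -0.035]
ft_force: [0.7, 0.7, 0.9]
opening: 0.007
```

```bash
cat >> h.py <<'E'
def arc(ths,oy=-1,z=.107,gap=0):
    s=st()
    for th in ths:
        x,y,a=jawpose(th,oy,gap);r=row(x,y,z,a,s);print(th,[float(v) for v in r]+[0])
E
python3 - <<'E'
from h import *
arc([1.15,1.1,1.05,1.0,.95])
E
```

```text
t 2.75 tcp [0.4479 0.0536 0.1103] loc [-129.7   34.8] xa 6.0 F [0.71 0.72 0.91] op 0.007
Floc 0.5 0.89
1.15 [0.01, -0.54, 0.05, -0.13, 0.11, -0.2, 0]
1.1 [0.01, -1.12, 0.05, -0.16, 0.11, -0.43, 0]
1.05 [0.01, -1.69, 0.05, -0.17, 0.11, -0.65, 0]
1.0 [0.01, -2.26, 0.05, -0.17, 0.11, -0.88, 0]
0.95 [0.01, -2.84, 0.05, -0.16, 0.11, -1.1, 0]
```

>>> apply_moves(
  deltas=[
    [0, -0.54, 0, -0.08, 0.13, -0.2, 0],
    [0, -1.12, 0, -0.13, 0.13, -0.43, 0],
    [0, -1.69, 0, -0.16, 0.13, -0.65, 0],
    [0, -2.26, 0, -0.17, 0.13, -0.88, 0],
    [0, -2.84, 0, -0.16, 0.13, -1.1, 0],
  ],
)

```text
t: 3.17
tcp_pos: [0.446, 0.0202, 0.1059]
orientation: [-0.696, 0.696, 0.125, -0.123]
ft_force: [0.1, 0.1, -0.3]
opening: 0.007
```

Run:
```python
from h import *
arc([.9,.85,.8,.75,.7])
s=manip.get_state();print(jawown(.95,s["tcp_pos"]))
shot("side","d_side.png",(180,150,340,270),5)
```

```text
t 3.1667 tcp [0.446  0.0202 0.1059] loc [-122.7    2.1] xa 20.2 F [ 0.1   0.06 -0.31] op 0.007
Floc 0.08 0.09
0.9 [0.01, -0.56, 0.03, -0.02, -0.04, -0.23, 0]
0.85 [0.02, -1.13, 0.03, -0.04, -0.04, -0.46, 0]
0.8 [0.02, -1.7, 0.03, -0.05, -0.03, -0.68, 0]
0.75 [0.02, -2.28, 0.03, -0.06, -0.03, -0.91, 0]
0.7 [0.02, -2.85, 0.03, -0.05, -0.03, -1.13, 0]
[-8.25945094 -1.46833709]
```

View pics/d_side.png

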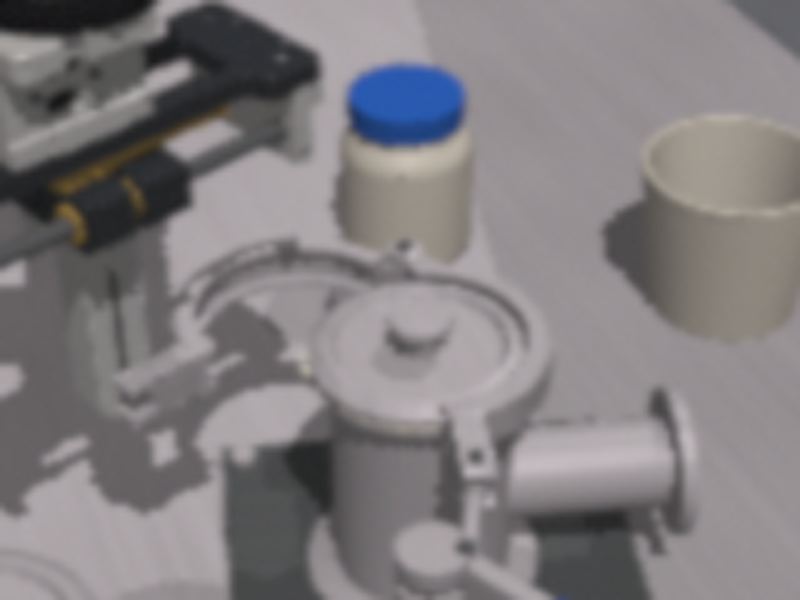

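The closed fingers sit against the lug face (crop about (125,385)) and the jaw is moving with them. I'll continue round the arc.

>>> apply_moves(
  deltas=[
    [0, -0.56, 0, -0.02, -0.03, -0.23, 0],
    [0, -1.13, 0, -0.04, -0.03, -0.46, 0],
    [0, -1.7, 0, -0.05, -0.03, -0.68, 0],
    [0, -2.28, 0, -0.06, -0.03, -0.91, 0],
    [0, -2.85, 0, -0.05, -0.03, -1.13, 0],
  ],
)

```text
t: 3.63
tcp_pos: [0.456, -0.0118, 0.1065]
orientation: [-0.675, 0.676, 0.21, -0.209]
ft_force: [-0.2, 0.6, -0.7]
opening: 0.004
```

Run:
```python
from h import *
arc([.65,.6,.55,.5,.45])
```

```text
t 3.6333 tcp [ 0.456  -0.0118  0.1065] loc [-104.6  -26.1] xa 34.4 F [-0.17  0.55 -0.72] op 0.004
Floc -0.31 0.49
0.65 [0.02, -0.58, 0.02, -0.03, -0.02, -0.24, 0]
0.6 [0.02, -1.16, 0.02, -0.05, -0.02, -0.46, 0]
0.55 [0.02, -1.73, 0.02, -0.06, -0.02, -0.69, 0]
0.5 [0.02, -2.3, 0.02, -0.06, -0.02, -0.91, 0]
0.45 [0.02, -2.88, 0.02, -0.05, -0.02, -1.14, 0]
```

>>> apply_moves(
  deltas=[
    [0, -0.58, 0, -0.03, -0.02, -0.24, 0],
    [0, -1.16, 0, -0.05, -0.02, -0.46, 0],
    [0, -1.73, 0, -0.06, -0.02, -0.69, 0],
    [0, -2.3, 0, -0.06, -0.02, -0.91, 0],
    [0, -2.88, 0, -0.05, -0.02, -1.14, 0],
  ],
)

```text
t: 4.05
tcp_pos: [0.4737, -0.041, 0.1069]
orientation: [-0.644, 0.644, 0.293, -0.292]
ft_force: [-0.7, 1.0, -0.4]
opening: 0.004
```

Run:
```python
from h import *
arc([.41,.37,.33,.29,.25])
```

```text
t 4.05 tcp [ 0.4737 -0.041   0.1069] loc [-79.7 -49.5] xa 48.8 F [-0.72  1.02 -0.44] op 0.004
Floc -0.96 0.79
0.41 [0.01, -0.45, 0.0, -0.02, -0.0, -0.18, 0]
0.37 [0.01, -0.91, 0.0, -0.04, -0.0, -0.36, 0]
0.33 [0.01, -1.37, 0.0, -0.06, -0.0, -0.54, 0]
0.29 [0.01, -1.83, 0.0, -0.06, -0.0, -0.72, 0]
0.25 [0.01, -2.29, 0.0, -0.06, -0.0, -0.9, 0]
```

>>> apply_moves(
  deltas=[
    [0, -0.45, 0, -0.02, 0, -0.18, 0],
    [0, -0.91, 0, -0.04, 0, -0.36, 0],
    [0, -1.37, 0, -0.06, 0, -0.54, 0],
    [0, -1.83, 0, -0.06, 0, -0.72, 0],
    [0, -2.29, 0, -0.06, 0, -0.9, 0],
  ],
)

```text
t: 4.47
tcp_pos: [0.4929, -0.0602, 0.1069]
orientation: [-0.611, 0.612, 0.355, -0.355]
ft_force: [-1.7, 0.2, 0.7]
opening: 0.004
```

Run:
```python
from h import *
arc([.23,.21,.19,.17,.15])
```

```text
t 4.4667 tcp [ 0.4929 -0.0602  0.1069] loc [-56.1 -62.9] xa 60.3 F [-1.72  0.22  0.68] op 0.004
Floc -1.71 -0.24
0.23 [0.01, -0.23, -0.0, -0.01, -0.0, -0.09, 0]
0.21 [0.01, -0.46, -0.0, -0.03, -0.0, -0.18, 0]
0.19 [0.01, -0.69, -0.0, -0.04, -0.0, -0.27, 0]
0.17 [0.01, -0.92, -0.0, -0.05, -0.0, -0.35, 0]
0.15 [0.01, -1.15, -0.0, -0.06, -0.0, -0.44, 0]
```

>>> apply_moves(
  deltas=[
    [0, -0.23, 0, -0.01, 0, -0.09, 0],
    [0, -0.46, 0, -0.03, 0, -0.18, 0],
    [0, -0.69, 0, -0.04, 0, -0.27, 0],
    [0, -0.92, 0, -0.05, 0, -0.35, 0],
    [0, -1.15, 0, -0.06, 0, -0.44, 0],
  ],
)

```text
t: 4.88
tcp_pos: [0.5032, -0.0674, 0.106]
orientation: [-0.593, 0.593, 0.386, -0.385]
ft_force: [-0.8, 0.0, 0.5]
opening: 0.001
```

Run:
```python
from h import *
arc([.14,.13,.12,.11,.10])
```

```text
t 4.8833 tcp [ 0.5032 -0.0674  0.106 ] loc [-44.2 -67.2] xa 66.1 F [-0.82  0.05  0.46] op 0.001
Floc -0.8 -0.17
0.14 [0.0, -0.1, 0.0, -0.03, -0.03, -0.07, 0]
0.13 [0.0, -0.21, 0.0, -0.04, -0.03, -0.11, 0]
0.12 [0.0, -0.33, 0.0, -0.04, -0.03, -0.16, 0]
0.11 [0.0, -0.44, 0.0, -0.05, -0.03, -0.2, 0]
0.1 [0.0, -0.56, 0.0, -0.06, -0.03, -0.25, 0]
```

>>> apply_moves(
  deltas=[
    [0, -0.1, 0, -0.03, 0, -0.06, 0],
    [0, -0.21, 0, -0.04, 0, -0.11, 0],
    [0, -0.33, 0, -0.04, 0, -0.16, 0],
    [0, -0.44, 0, -0.05, 0, -0.2, 0],
    [0, -0.56, 0, -0.06, 0, -0.25, 0],
  ],
)

```text
t: 5.3
tcp_pos: [0.5092, -0.0719, 0.1057]
orientation: [0.583, -0.583, -0.4, 0.4]
ft_force: [-0.6, 1.2, 1.1]
opening: 0.01
```

Run:
```python
from h import *
arc([.09,.08,.07,.06,.05])
```

```text
t 5.3 tcp [ 0.5092 -0.0719  0.1057] loc [-37.3 -70. ] xa 68.9 F [-0.62  1.2   1.1 ] op 0.01
Floc -0.92 1.0
0.09 [-0.0, -0.12, 0.0, -0.01, -0.04, -0.05, 0]
0.08 [-0.0, -0.23, 0.0, -0.01, -0.04, -0.09, 0]
0.07 [-0.0, -0.35, 0.0, -0.02, -0.04, -0.14, 0]
0.06 [-0.0, -0.46, 0.0, -0.03, -0.04, -0.18, 0]
0.05 [-0.0, -0.58, 0.0, -0.03, -0.04, -0.23, 0]
```

>>> apply_moves(
  deltas=[
    [0, -0.12, 0, 0, 0, -0.04, 0],
    [0, -0.23, 0, -0.01, 0, -0.07, 0],
    [0, -0.3, 0, -0.01, 0, -0.1, 0],
  ],
)

```text
t: 5.55
tcp_pos: [0.5118, -0.0734, 0.1056]
orientation: [0.578, -0.578, -0.407, 0.407]
ft_force: [-0.3, -0.4, -0.6]
opening: 0.004
```

>>> apply_moves(
  deltas=[
    [0, -0.12, 0, -0.01, 0, -0.04, 0],
    [0, -0.12, 0, -0.01, 0, -0.04, 0],
  ],
)

```text
t: 5.72
tcp_pos: [0.5131, -0.0742, 0.1057]
orientation: [-0.576, 0.576, 0.41, -0.41]
ft_force: [0.0, 0.6, -0.2]
opening: -0.002
```

Run:
```python
from h import *
arc([.06,.05,.04])
```

```text
t 5.7167 tcp [ 0.5131 -0.0742  0.1057] loc [-32.9 -71.1] xa 70.9 F [ 0.    0.61 -0.17] op -0.002
Floc -0.16 0.59
0.06 [0.0, -0.05, 0.0, -0.01, -0.04, -0.03, 0]
0.05 [0.0, -0.16, 0.0, -0.01, -0.04, -0.08, 0]
0.04 [0.0, -0.27, 0.0, -0.02, -0.04, -0.12, 0]
```

>>> apply_moves(
  deltas=[
    [0, -0.08, 0, 0, 0, -0.03, 0],
    [0, -0.08, 0, 0, 0, -0.03, 0],
  ],
)

```text
t: 5.88
tcp_pos: [0.5139, -0.0744, 0.1058]
orientation: [-0.574, 0.575, 0.412, -0.412]
ft_force: [-0.9, -0.2, -0.7]
opening: 0.003
```

>>> apply_moves(
  deltas=[
    [0, -0.08, 0, 0, 0, -0.03, 0],
    [0, -0.08, 0, 0, 0, -0.03, 0],
  ],
)

```text
t: 6.05
tcp_pos: [0.5147, -0.0747, 0.1058]
orientation: [-0.573, 0.573, 0.414, -0.414]
ft_force: [-0.1, -0.5, -0.2]
opening: 0.006
```

>>> apply_moves(
  deltas=[
    [0, -0.08, 0, 0, 0, -0.03, 0],
    [0, -0.08, 0, 0, 0, -0.03, 0],
  ],
)

```text
t: 6.22
tcp_pos: [0.5155, -0.075, 0.1057]
orientation: [-0.572, 0.572, 0.416, -0.416]
ft_force: [0.7, -0.4, 0.4]
opening: 0.001
```

>>> apply_moves(
  deltas=[
    [0, 0, 0, 0, 0, -0.02, 0],
    [0, 0, 0, 0, 0, -0.02, 0],
  ],
)

```text
t: 6.38
tcp_pos: [0.5159, -0.0751, 0.1057]
orientation: [0.572, -0.572, -0.416, 0.416]
ft_force: [-1.9, -0.8, -0.3]
opening: 0.005
```

Run:
```python
from h import *
s=st();print(q2R(s["orientation"])[:,2]@s["ft_force"])
```

```text
t 6.3833 tcp [ 0.5159 -0.0751  0.1057] loc [-30.  -71.2] xa 72.1 F [-1.87 -0.84 -0.3 ] op 0.005
Floc -1.58 -1.31
1.520865028040079
```

>>> apply_moves(
  deltas=[
    [0, -0.05, 0, 0, 0, -0.02, 0],
    [0, -0.05, 0, 0, 0, -0.02, 0],
  ],
)

```text
t: 6.55
tcp_pos: [0.5162, -0.0753, 0.1057]
orientation: [0.571, -0.57, -0.417, 0.418]
ft_force: [-3.0, -0.1, 1.8]
opening: 0.007
```

>>> apply_moves(
  deltas=[
    [0, -0.05, 0, 0, 0, -0.02, 0],
    [0, -0.05, 0, 0, 0, -0.02, 0],
  ],
)

```text
t: 6.72
tcp_pos: [0.5165, -0.0754, 0.1057]
orientation: [0.57, -0.569, -0.418, 0.419]
ft_force: [-5.5, -0.5, 2.8]
opening: 0.004
```

>>> apply_moves(
  deltas=[
    [0, -0.05, 0, 0, 0, -0.02, 0],
    [0, -0.05, 0, 0, 0, -0.02, 0],
  ],
)

```text
t: 6.88
tcp_pos: [0.5167, -0.0756, 0.1056]
orientation: [0.57, -0.568, -0.419, 0.421]
ft_force: [-6.9, -0.6, 3.9]
opening: 0.004
```

Run:
```python
from h import *
s=st();print(q2R(s["orientation"])[:,2]@s["ft_force"])
```

```text
t 6.8833 tcp [ 0.5167 -0.0756  0.1056] loc [-29.1 -71.5] xa 72.9 F [-6.95 -0.57  3.93] op 0.004
Floc -6.55 -2.4
6.484978773810355
```

>>> apply_moves(
  deltas=[
    [0, 0, 0, 0, -0.02, -0.04, 0],
    [0, 0, 0, 0, -0.02, -0.04, 0],
  ],
)

```text
t: 7.05
tcp_pos: [0.5169, -0.0756, 0.1057]
orientation: [0.57, -0.567, -0.419, 0.421]
ft_force: [-8.6, -0.2, 4.0]
opening: 0.005
```

>>> apply_moves(
  deltas=[
    [0, 0, 0, 0, -0.02, -0.04, 0],
    [0, 0, 0, 0, -0.02, -0.04, 0],
  ],
)

```text
t: 7.22
tcp_pos: [0.517, -0.0757, 0.1057]
orientation: [0.571, -0.567, -0.418, 0.422]
ft_force: [-11.6, 1.2, 4.3]
opening: 0.003
```

Run:
```python
from h import *
s=st();print(q2R(s["orientation"])[:,2]@s["ft_force"],q2R(s["orientation"]).round(3))
```

```text
t 7.2167 tcp [ 0.517  -0.0757  0.1057] loc [-28.7 -71.5] xa 72.9 F [-11.63   1.15   4.35] op 0.003
Floc -11.52 -1.98
11.486592380346687 [[ 0.294 -0.008 -0.956]
 [ 0.956  0.002  0.294]
 [-0.001 -1.     0.008]]
```

>>> apply_moves(
  deltas=[
    [0, 0, 0, 0, -0.02, -0.05, 0],
    [0, 0, 0, 0, -0.02, -0.05, 0],
  ],
)

```text
t: 7.38
tcp_pos: [0.5174, -0.0759, 0.1057]
orientation: [0.572, -0.566, -0.417, 0.423]
ft_force: [-13.4, 0.9, 5.3]
opening: 0.002
```

>>> apply_moves(
  deltas=[
    [0, 0, 0, 0, -0.02, -0.05, 0],
    [0, 0, 0, 0, -0.02, -0.05, 0],
  ],
)

```text
t: 7.55
tcp_pos: [0.5176, -0.0759, 0.1058]
orientation: [0.573, -0.565, -0.417, 0.424]
ft_force: [-17.0, 1.9, 6.0]
opening: 0.004
```

Run:
```python
from h import *
s=st();print(q2R(s["orientation"])[:,2]@s["ft_force"])
```

```text
t 7.55 tcp [ 0.5176 -0.0759  0.1058] loc [-28.1 -71.6] xa 72.9 F [-17.02   1.9    6.02] op 0.004
Floc -16.91 -2.69
16.910332644894247
```

>>> apply_moves(
  deltas=[
    [0, 0, 0, 0, -0.02, -0.05, 0],
    [0, 0, 0, 0, -0.02, -0.05, 0],
  ],
)

```text
t: 7.72
tcp_pos: [0.5178, -0.076, 0.1058]
orientation: [0.573, -0.564, -0.416, 0.424]
ft_force: [-20.0, 1.5, 6.2]
opening: 0.004
```

>>> apply_moves(
  deltas=[
    [0, 0, 0, 0, -0.02, -0.03, 0],
    [0, 0, 0, 0, -0.02, -0.03, 0],
  ],
)

```text
t: 7.88
tcp_pos: [0.5179, -0.0761, 0.1058]
orientation: [0.574, -0.563, -0.416, 0.425]
ft_force: [-20.4, 1.9, 4.9]
opening: 0.004
```

Run:
```python
from h import *
s=st();print(q2R(s["orientation"])[:,2]@s["ft_force"])
```

```text
t 7.8833 tcp [ 0.5179 -0.0761  0.1058] loc [-27.8 -71.6] xa 72.9 F [-20.36   1.93   4.94] op 0.004
Floc -20.14 -3.55
20.117726544809585
```

>>> apply_moves(
  deltas=[
    [0, 0, 0, 0, -0.02, -0.04, 0],
    [0, 0, 0, 0, -0.02, -0.04, 0],
    [0, 0, 0, 0, -0.02, -0.04, 0],
  ],
)

```text
t: 8.13
tcp_pos: [0.5181, -0.0761, 0.1059]
orientation: [0.575, -0.563, -0.415, 0.425]
ft_force: [-22.4, 2.0, 3.6]
opening: 0.002
```

Run:
```python
from h import *
s=st();print(q2R(s["orientation"])[:,2]@s["ft_force"])
```

```text
t 8.1333 tcp [ 0.5181 -0.0761  0.1059] loc [-27.6 -71.7] xa 72.9 F [-22.4    2.03   3.58] op 0.002
Floc -22.13 -4.0
22.079271030851398
```

A firm push of 22 N has been reached, so I'll back off gently.

>>> apply_moves(
  deltas=[
    [0, 0, 0, 0, 0, 0.1, 0],
    [0, 0, 0, 0, 0, 0.2, 0],
    [0, 0, 0, 0, 0, 0.35, 0],
    [0, 0, 0, 0, 0, 0.6, 0],
    [0, 0, 0, 0, 0, 1.3, 0],
  ],
)

```text
t: 8.55
tcp_pos: [0.4911, -0.0676, 0.1112]
orientation: [-0.568, 0.57, 0.421, -0.419]
ft_force: [0.9, 0.8, 0.4]
opening: 0.005
```

Run:
```python
from h import *
st();x,y=w(-70,-72);print(row(x,y,.2,73));x,y=w(-70,-180);print(row(x,y,.20,115))
```

```text
t 8.55 tcp [ 0.4911 -0.0676  0.1112] loc [-55.9 -70.6] xa 72.8 F [0.87 0.84 0.37] op 0.005
Floc 0.61 1.04
[ 0.05 -0.03  0.   -0.06 -2.96  0.46]
[ 0.05 -8.43 -0.02 -3.66 -2.96  0.34]
```

>>> apply_moves(
  deltas=[
    [0, 0, 0, 0, -1.3, 0.4, 0],
    [0, 0, 0, 0, -2.6, 0.5, 0],
    [0, 0, 0, 0, -3, 0.5, 0],
    [0, 0, 0, 0, -3, 0.5, 0],
  ],
)

```text
t: 8.88
tcp_pos: [0.4777, -0.0634, 0.2052]
orientation: [-0.566, 0.572, 0.422, -0.418]
ft_force: [0.5, -0.6, 0.1]
opening: 0.006
```

```bash
cat >> h.py <<'E'
def levpose(bolt,lev,gap=0,r=62,half=14):
    cp=np.array([10,-76])+48.3*np.array([np.cos(np.pi+bolt),np.sin(np.pi+bolt)])
    a=np.radians(135)+lev+bolt;u=np.array([np.cos(a),np.sin(a)]);n=np.array([-u[1],u[0]])
    p=w(*(cp+r*u+(half+gap)*n));d=np.degrees(a)-90
    xa=d-90+np.degrees(YAW);return p[0],p[1],(xa+180)%360-180
E
python3 - <<'E'
from h import *
st()
shot("top","e_top.png",(250,170,390,275),5.5)
x,y,a=levpose(1.32,1.75,25);print(x,y,a,row(x,y,.2,a))
E
```

```text
t 8.8833 tcp [ 0.4777 -0.0634  0.2052] loc [-69.9 -70. ] xa 72.9 F [ 0.51 -0.65  0.07] op 0.006
Floc 0.66 -0.49
0.5910495532916417 -0.17142835798717262 115.4912079940949 [ 0.07 -8.53 -0.03 -2.33  0.1  -4.72]
```

View pics/e_top.png

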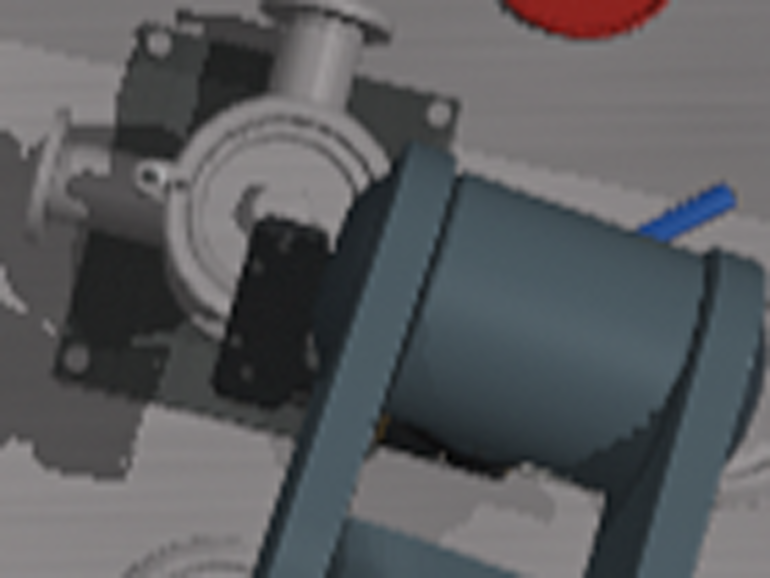

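The jaw is closed round the ring (top view, ring edge complete at the left). Next is the lever.

>>> apply_moves(
  deltas=[
    [0, -8.5, 0, -2.33, 0, -4.72, 0],
    [0, -8.5, 0, -2.33, 0, -4.72, 0],
    [0, -8.5, 0, -2.33, 0, -4.72, 0],
    [0, -8.5, 0, -2.33, 0, -4.72, 0],
    [0, -8.5, 0, -2.33, 0, -4.72, 0],
  ],
)

```text
t: 9.35
tcp_pos: [0.5913, -0.1745, 0.1962]
orientation: [0.412, -0.411, -0.575, 0.575]
ft_force: [-0.9, 1.4, -0.5]
opening: 0.007
```

Run:
```python
from h import *
st()
x,y,a=levpose(1.32,1.75,25);print(x,y,a,row(x,y,.2,a))
```

```text
t 9.35 tcp [ 0.5913 -0.1745  0.1962] loc [  69.1 -147. ] xa 108.8 F [-0.88  1.41 -0.49] op 0.007
Floc -1.23 1.12
0.5910495532916417 -0.17142835798717262 115.4912079940949 [-0.02 -1.33  0.02  0.1  -0.13 -0.03]
```

>>> apply_moves(
  deltas=[
    [0, -1.3, 0, 0.1, 0, 0, 0],
    [0, -1.3, 0, 0.1, 0, 0, 0],
  ],
)

```text
t: 9.52
tcp_pos: [0.5877, -0.1679, 0.1966]
orientation: [0.38, -0.377, -0.597, 0.597]
ft_force: [-0.2, 0.7, -0.3]
opening: 0.006
```

Run:
```python
from h import *
s=st()
shot("wrist","f_wrist.png",None,1.5);shot("top","f_top.png",(250,170,390,275),5.5)
C=cam("wrist",s)
x,y,a=levpose(1.32,1.75,25);print(row(x,y,.107,a))
cp=w(-1.8,-122.8)
for n,p in [("cam",(*cp,.132)),("tip",(*w(54.2,-187.1),.13)),("boltpin",(*w(10,-76),.132)),("lugmid",(*w(-16,-72),.13))]: print(n,pj(C,p)*1.5)
```

```text
t 9.5167 tcp [ 0.5877 -0.1679  0.1966] loc [  64.  -141.6] xa 115.2 F [-0.17  0.7  -0.25] op 0.006
Floc -0.35 0.63
[-0.02 -0.1   0.03 -0.17  3.03 -0.05]
cam [493.13216069 238.88509716]
tip [337.49603749 239.493297  ]
boltpin [537.79201603 307.7057094 ]
lugmid [574.63819593 277.6320456 ]
```

View pics/f_wrist.png

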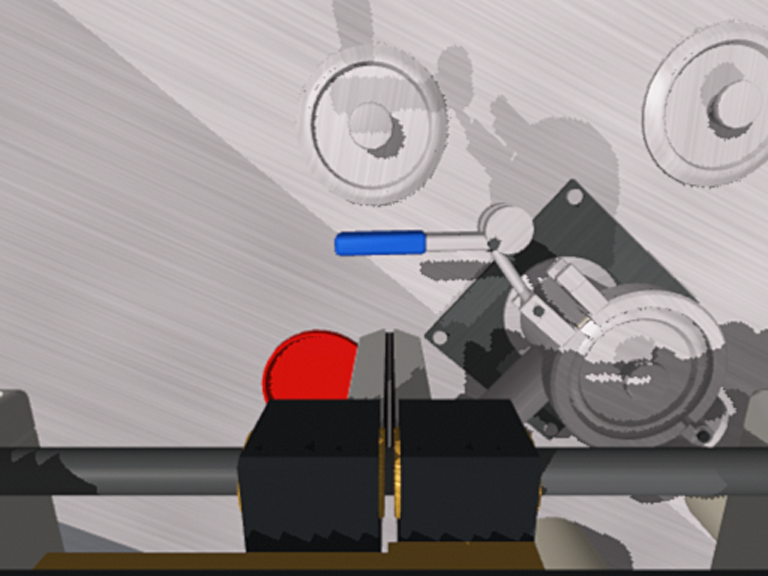

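View pics/f_top.png

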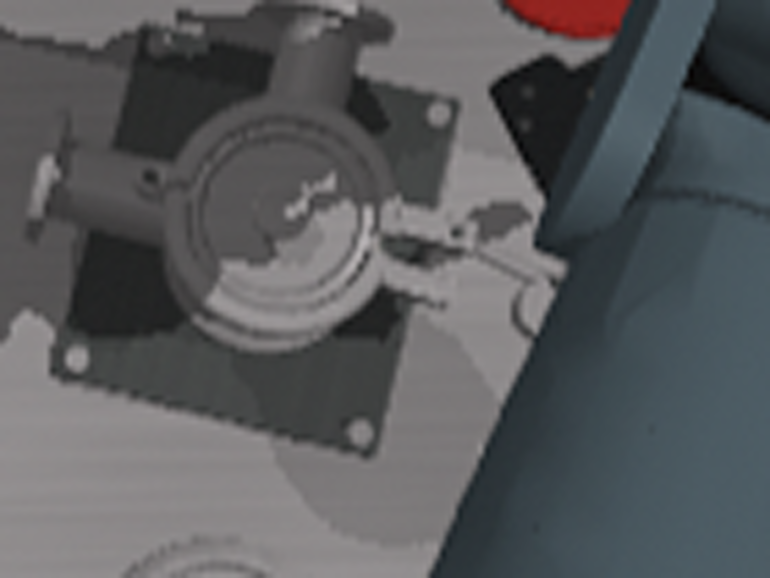

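>>> apply_moves(
  deltas=[
    [0, 0, 0, -0.17, 1, -0.05, 0],
    [0, 0, 0, -0.17, 2, -0.05, 0],
    [0, 0, 0, -0.17, 3.03, -0.05, 0],
    [0, 0, 0, -0.17, 3.03, -0.05, 0],
  ],
)

```text
t: 9.95
tcp_pos: [0.5872, -0.1696, 0.1016]
orientation: [0.384, -0.375, -0.596, 0.597]
ft_force: [-0.9, 0.7, -1.7]
opening: 0.003
```

```bash
cat >> h.py <<'E'
def larc(L,z=.107):
    s=st();print("Fpush",-q2R(s["orientation"])[:,2]@s["ft_force"])
    for a in L:
        x,y,xa=levpose(*a);r=row(x,y,z,xa,s);print(a,[float(v) for v in r]+[0])
E
python3 - <<'E'
from h import *
larc([(1.32,1.75,14),(1.32,1.75,5),(1.30,1.75,0),(1.24,1.75,0),(1.17,1.75,0)])
E
```

```text
t 9.95 tcp [ 0.5872 -0.1696  0.1016] loc [  63.9 -143.4] xa 115.0 F [-0.87  0.73 -1.7 ] op 0.003
Floc -1.04 0.48
Fpush -0.46763387995115696
(1.32, 1.75, 14) [-0.09, -0.09, 0.12, -0.11, -0.18, 0.28, 0]
(1.32, 1.75, 5) [-0.09, -0.09, 0.12, -0.11, -0.18, 0.58, 0]
(1.3, 1.75, 0) [-0.09, 0.14, 0.11, -0.1, -0.18, 0.8, 0]
(1.24, 1.75, 0) [-0.09, 0.83, 0.11, -0.04, -0.17, 0.98, 0]
(1.17, 1.75, 0) [-0.1, 1.63, 0.11, 0.04, -0.17, 1.18, 0]
```

>>> apply_moves(
  deltas=[
    [0, 0, 0, -0.11, -0.1, 0.28, 0],
    [0, 0, 0, -0.11, -0.1, 0.58, 0],
    [0, 0.14, 0, -0.1, -0.1, 0.8, 0],
    [0, 0.83, 0, -0.04, -0.1, 0.98, 0],
    [0, 1.63, 0, 0.04, -0.1, 1.18, 0],
  ],
)

```text
t: 10.37
tcp_pos: [0.56, -0.1873, 0.1147]
orientation: [-0.42, 0.424, 0.568, -0.567]
ft_force: [1.5, -0.4, -0.6]
opening: 0.009
```

Run:
```python
from h import *
larc([(1.1,1.75),(1.03,1.75),(.96,1.75),(.89,1.75),(.82,1.75)])
shot("side","g_side.png",(180,180,340,300),5)
```

```text
t 10.3667 tcp [ 0.56   -0.1873  0.1147] loc [  42.3 -167.7] xa 106.7 F [ 1.53 -0.45 -0.64] op 0.009
Floc 1.6 -0.03
Fpush 1.3349210353370302
(1.1, 1.75) [0.04, 0.77, -0.04, 0.24, 0.26, 0.34, 0]
(1.03, 1.75) [0.04, 1.57, -0.04, 0.32, 0.25, 0.54, 0]
(0.96, 1.75) [0.04, 2.37, -0.03, 0.42, 0.25, 0.74, 0]
(0.89, 1.75) [0.04, 3.18, -0.03, 0.53, 0.25, 0.93, 0]
(0.82, 1.75) [0.04, 3.98, -0.03, 0.65, 0.25, 1.11, 0]
```

View pics/g_side.png

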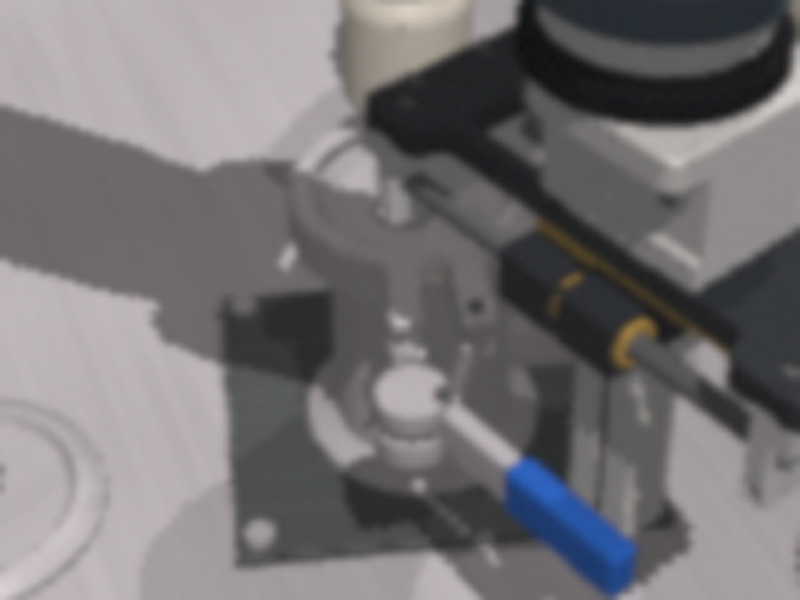

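>>> apply_moves(
  deltas=[
    [0, 0.77, 0, 0.2, 0.2, 0.3, 0],
    [0, 1.57, 0, 0.32, 0.2, 0.54, 0],
    [0, 2.37, 0, 0.42, 0.2, 0.74, 0],
    [0, 2.37, 0, 0.42, 0.2, 0.74, 0],
  ],
)

```text
t: 10.75
tcp_pos: [0.5342, -0.1809, 0.1076]
orientation: [-0.477, 0.478, 0.522, -0.522]
ft_force: [0.6, -0.2, -0.0]
opening: 0.006
```

Run:
```python
from h import *
larc([(.9,1.75),(.84,1.75),(.78,1.75),(.72,1.75),(.66,1.75)],.106)
```

```text
t 10.75 tcp [ 0.5342 -0.1809  0.1076] loc [  15.7 -168.3] xa 95.1 F [ 0.63 -0.22 -0.03] op 0.006
Floc 0.67 -0.04
Fpush 0.6122835430909002
(0.9, 1.75) [0.02, 0.73, -0.01, 0.03, 0.05, 0.15, 0]
(0.84, 1.75) [0.02, 1.42, -0.01, 0.09, 0.05, 0.32, 0]
(0.78, 1.75) [0.02, 2.11, -0.01, 0.17, 0.05, 0.49, 0]
(0.72, 1.75) [0.02, 2.79, -0.01, 0.26, 0.05, 0.65, 0]
(0.66, 1.75) [0.02, 3.48, -0.01, 0.36, 0.05, 0.81, 0]
```

Tracking settles well. Continuing.

>>> apply_moves(
  deltas=[
    [0, 0.73, 0, 0.03, 0.04, 0.15, 0],
    [0, 1.42, 0, 0.09, 0.04, 0.32, 0],
    [0, 2.11, 0, 0.17, 0.04, 0.49, 0],
    [0, 2.79, 0, 0.26, 0.04, 0.65, 0],
    [0, 3.48, 0, 0.36, 0.04, 0.81, 0],
  ],
)

```text
t: 11.17
tcp_pos: [0.5101, -0.1726, 0.1064]
orientation: [-0.55, 0.552, 0.444, -0.443]
ft_force: [0.2, -0.1, -0.1]
opening: 0.004
```

Run:
```python
from h import *
larc([(.6,1.75),(.54,1.75),(.48,1.75),(.42,1.75),(.36,1.75)],.106)
shot("side","h_side.png",(180,180,340,300),5)
shot("wrist","h_wrist.png",None,1.5)
```

```text
t 11.1667 tcp [ 0.5101 -0.1726  0.1064] loc [  -9.6 -166.8] xa 77.7 F [ 0.22 -0.13 -0.12] op 0.004
Floc 0.25 -0.06
Fpush 0.24671466879981968
(0.6, 1.75) [0.03, 0.69, -0.01, 0.06, 0.01, 0.22, 0]
(0.54, 1.75) [0.03, 1.38, -0.01, 0.13, 0.01, 0.39, 0]
(0.48, 1.75) [0.03, 2.07, -0.01, 0.21, 0.01, 0.56, 0]
(0.42, 1.75) [0.04, 2.76, -0.01, 0.29, 0.01, 0.72, 0]
(0.36, 1.75) [0.04, 3.44, -0.01, 0.39, 0.01, 0.88, 0]
```

View pics/h_side.png

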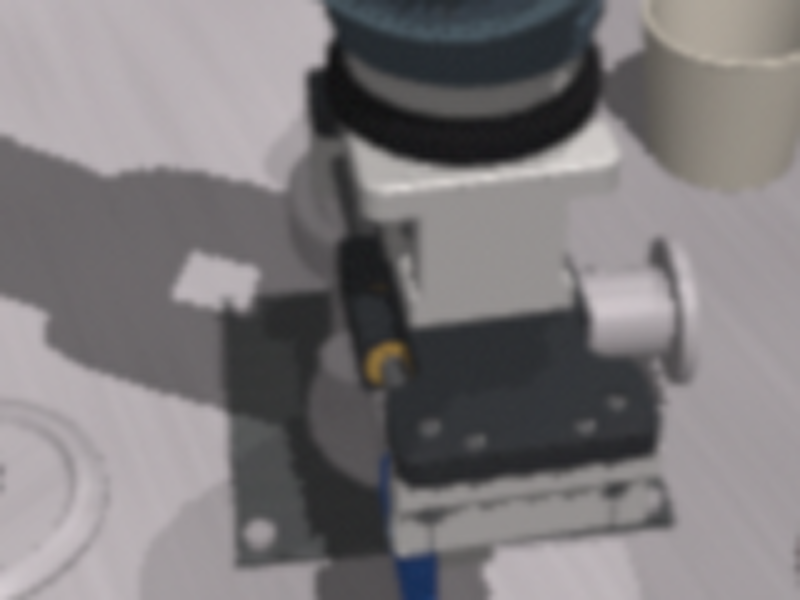

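View pics/h_wrist.png

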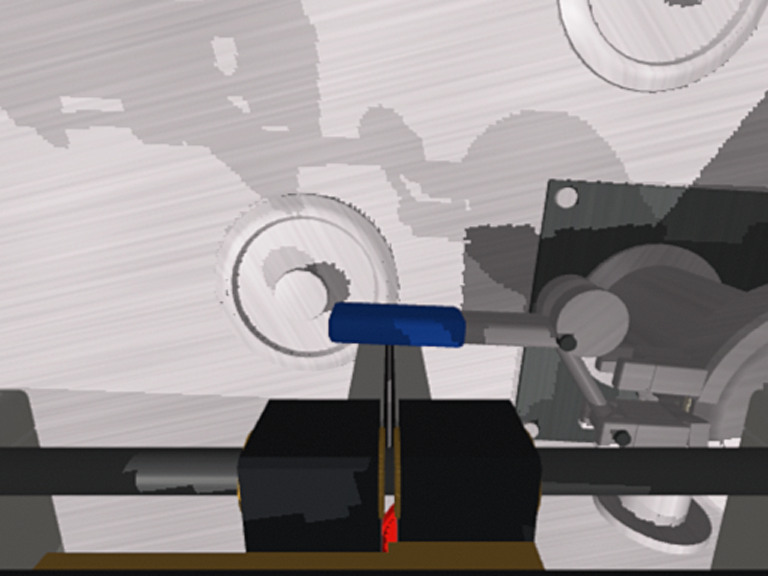

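The wrist view shows the fingers flat against the blue grip (about (397,335)). The bolt has swung with it, with the cam at about (590,322) and the bolt pin at (622,437), and the lever angle hasn't changed.

>>> apply_moves(
  deltas=[
    [0, 0.69, 0, 0.05, 0, 0.2, 0],
    [0, 1.38, 0, 0.12, 0, 0.39, 0],
    [0, 2.07, 0, 0.2, 0, 0.56, 0],
    [0, 2.76, 0, 0.28, 0, 0.72, 0],
    [0, 3.44, 0, 0.38, 0, 0.88, 0],
  ],
)

```text
t: 11.68
tcp_pos: [0.4867, -0.1558, 0.1059]
orientation: [-0.61, 0.611, 0.357, -0.356]
ft_force: [0.4, 0.0, 0.3]
opening: 0.002
```

Run:
```python
from h import *
larc([(.32,1.75),(.28,1.75),(.24,1.75),(.20,1.75),(.16,1.75)],.106)
s=manip.get_state();shot("wrist","i_wrist.png",None,1.5)
C=cam("wrist",s);print(pj(C,(*w(10,-76),.132))*1.5,pj(C,(*w(-16,-72),.13))*1.5)
```

```text
t 11.6833 tcp [ 0.4867 -0.1558  0.1059] loc [ -36.6 -156.7] xa 60.6 F [0.39 0.01 0.29] op 0.002
Floc 0.38 0.12
Fpush 0.3360351975814426
(0.32, 1.75) [0.03, 0.47, -0.0, 0.04, -0.0, 0.12, 0]
(0.28, 1.75) [0.03, 0.93, 0.0, 0.08, -0.0, 0.24, 0]
(0.24, 1.75) [0.03, 1.39, 0.0, 0.13, -0.0, 0.36, 0]
(0.2, 1.75) [0.03, 1.85, 0.0, 0.18, -0.0, 0.47, 0]
(0.16, 1.75) [0.03, 2.31, 0.0, 0.24, -0.0, 0.58, 0]
[619.58873026 437.63744778] [620.00903534 373.59930299]
```

View pics/i_wrist.png

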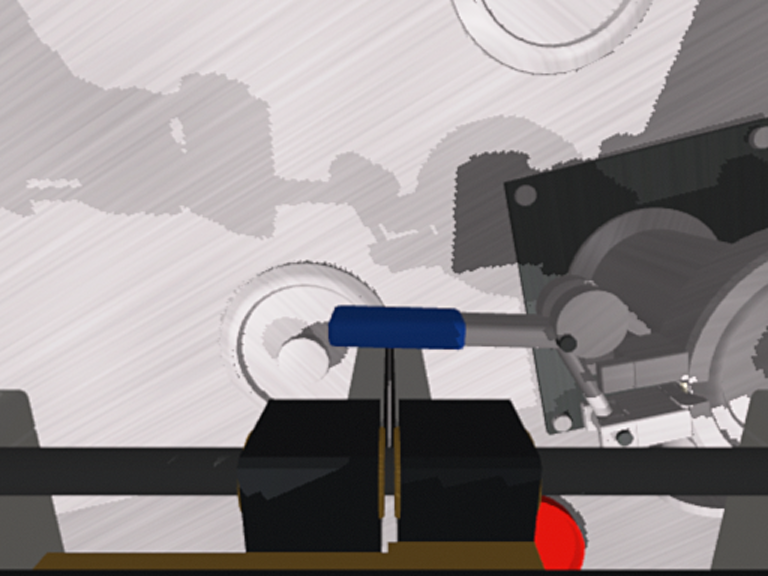

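>>> apply_moves(
  deltas=[
    [0, 0.47, 0, 0.04, 0, 0.12, 0],
    [0, 0.93, 0, 0.08, 0, 0.24, 0],
    [0, 1.39, 0, 0.13, 0, 0.36, 0],
    [0, 1.85, 0, 0.18, 0, 0.47, 0],
    [0, 2.31, 0, 0.24, 0, 0.58, 0],
  ],
)

```text
t: 12.15
tcp_pos: [0.4751, -0.1409, 0.1057]
orientation: [-0.643, 0.644, 0.294, -0.294]
ft_force: [0.4, -0.8, 0.3]
opening: 0.009
```

Run:
```python
from h import *
larc([(.12,1.75),(.08,1.75),(.04,1.75),(.0,1.75)],.106)
shot("wrist","j_wrist.png",None,1.5)
```

```text
t 12.15 tcp [ 0.4751 -0.1409  0.1057] loc [ -51.8 -145.5] xa 49.1 F [ 0.36 -0.82  0.26] op 0.009
Floc 0.56 -0.69
Fpush 0.8044643037154999
(0.12, 1.75) [0.02, 0.48, 0.0, 0.03, -0.01, 0.12, 0]
(0.08, 1.75) [0.02, 0.93, 0.0, 0.07, -0.01, 0.23, 0]
(0.04, 1.75) [0.02, 1.39, 0.0, 0.12, -0.01, 0.35, 0]
(0.0, 1.75) [0.02, 1.85, 0.0, 0.17, -0.01, 0.46, 0]
```

View pics/j_wrist.png

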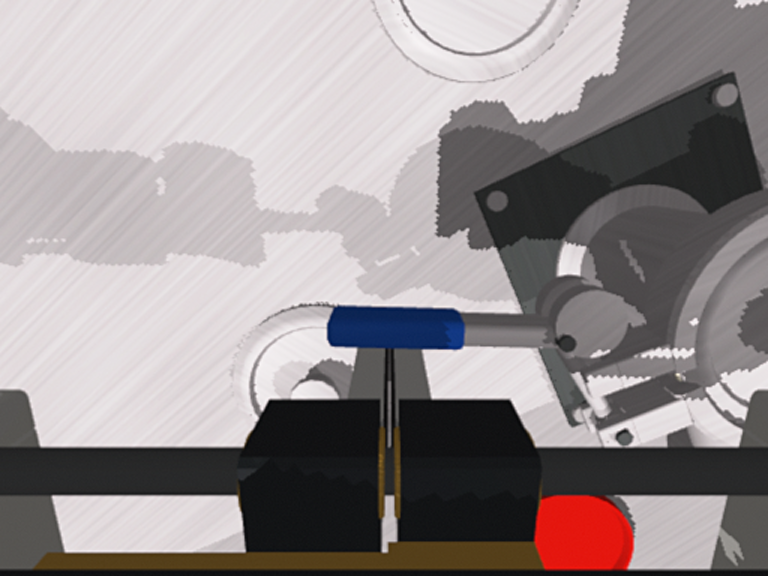

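>>> apply_moves(
  deltas=[
    [0, 0.48, 0, 0.03, 0, 0.12, 0],
    [0, 0.93, 0, 0.07, 0, 0.23, 0],
    [0, 1.39, 0, 0.12, 0, 0.35, 0],
  ],
)

```text
t: 12.45
tcp_pos: [0.4695, -0.1313, 0.1056]
orientation: [-0.659, 0.66, 0.255, -0.254]
ft_force: [-0.3, -0.1, 0.3]
opening: 0.006
```

Run:
```python
from h import *
larc([(.04,1.75),(.02,1.75),(.0,1.75),(-.02,1.75)],.106)
shot("wrist","k_wrist.png",None,1.5)
```

```text
t 12.45 tcp [ 0.4695 -0.1313  0.1056] loc [ -59.8 -137.7] xa 42.2 F [-0.27 -0.09  0.26] op 0.006
Floc -0.23 -0.16
Fpush -0.1095277294604062
(0.04, 1.75) [0.02, 0.0, 0.0, -0.0, -0.01, -0.0, 0]
(0.02, 1.75) [0.02, 0.23, 0.0, 0.02, -0.01, 0.06, 0]
(0.0, 1.75) [0.02, 0.46, 0.01, 0.04, -0.02, 0.12, 0]
(-0.02, 1.75) [0.02, 0.69, 0.01, 0.06, -0.02, 0.18, 0]
```

View pics/k_wrist.png

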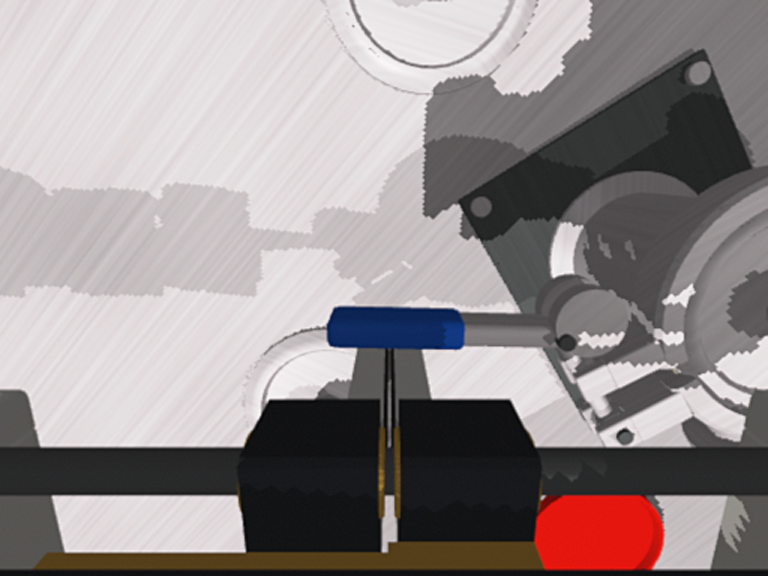

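Run:
```python
from h import *
larc([(.02,1.75),(.0,1.75),(0,1.72),(0,1.67),(0,1.62)],.106)
```

```text
t 12.5 tcp [ 0.4691 -0.1307  0.1054] loc [ -60.3 -137.2] xa 42.1 F [-0.29 -0.27  0.15] op 0.008
Floc -0.21 -0.33
Fpush 0.00200190316581673
(0.02, 1.75) [0.01, 0.22, 0.0, 0.01, -0.02, 0.03, 0]
(0.0, 1.75) [0.01, 0.45, 0.0, 0.03, -0.02, 0.09, 0]
(0, 1.72) [0.01, 0.79, 0.0, 0.02, -0.02, 0.15, 0]
(0, 1.67) [0.01, 1.36, 0.0, 0.01, -0.02, 0.26, 0]
(0, 1.62) [0.01, 1.94, 0.01, -0.0, -0.02, 0.37, 0]
```

>>> apply_moves(
  deltas=[
    [0, 0.22, 0, 0.01, 0, 0.04, 0],
    [0, 0.45, 0, 0.03, 0, 0.09, 0],
    [0, 0.79, 0, 0.02, 0, 0.15, 0],
  ],
)

```text
t: 12.75
tcp_pos: [0.4668, -0.1274, 0.1052]
orientation: [-0.668, 0.669, 0.231, -0.23]
ft_force: [0.8, -0.6, -0.3]
opening: 0.007
```

Run:
```python
from h import *
larc([(0,1.68),(0,1.64),(0,1.6),(0,1.56),(0,1.52)],.106)
shot("wrist","l_wrist.png",(256,150,512,342),3)
```

```text
t 12.75 tcp [ 0.4668 -0.1274  0.1052] loc [ -63.4 -134.7] xa 38.1 F [ 0.83 -0.61 -0.25] op 0.007
Floc 0.96 -0.37
Fpush 0.9921894327589204
(0, 1.68) [0.01, 0.45, 0.01, -0.01, -0.03, 0.11, 0]
(0, 1.64) [0.01, 0.91, 0.01, -0.03, -0.03, 0.19, 0]
(0, 1.6) [0.01, 1.37, 0.01, -0.04, -0.03, 0.27, 0]
(0, 1.56) [0.01, 1.83, 0.01, -0.04, -0.03, 0.36, 0]
(0, 1.52) [0.01, 2.28, 0.01, -0.05, -0.03, 0.44, 0]
```

View pics/l_wrist.png

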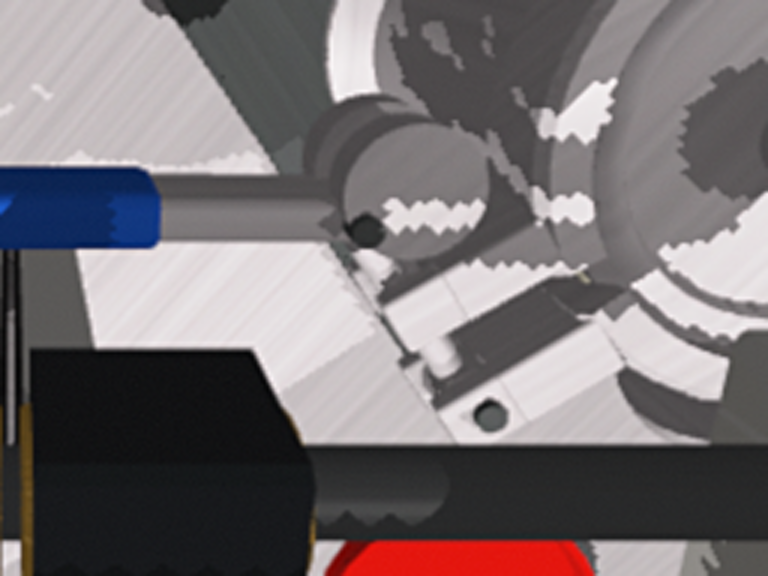

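The bolt passes through the lug's slot: it shows on both sides of the lug at crop (375,265) and (440,355). Next I'll throw the lever.

>>> apply_moves(
  deltas=[
    [0, 0.45, 0, -0.01, 0, 0.1, 0],
    [0, 0.91, 0, -0.03, 0, 0.19, 0],
    [0, 1.37, 0, -0.04, 0, 0.27, 0],
  ],
)

```text
t: 13.05
tcp_pos: [0.4607, -0.1218, 0.1052]
orientation: [-0.681, 0.681, 0.191, -0.19]
ft_force: [1.0, -2.1, -0.8]
opening: 0.004
```

Run:
```python
from h import *
larc([(0,1.57),(0,1.53),(0,1.49),(0,1.45),(0,1.41)],.106)
shot("wrist","m_wrist.png",(256,150,512,342),3)
```

```text
t 13.05 tcp [ 0.4607 -0.1218  0.1052] loc [ -70.7 -130.9] xa 31.2 F [ 1.05 -2.1  -0.81] op 0.004
Floc 1.57 -1.74
Fpush 2.334035245663779
(0, 1.57) [0.02, 0.33, 0.01, -0.01, -0.03, 0.06, 0]
(0, 1.53) [0.02, 0.79, 0.01, -0.02, -0.03, 0.15, 0]
(0, 1.49) [0.01, 1.25, 0.01, -0.03, -0.03, 0.23, 0]
(0, 1.45) [0.01, 1.71, 0.01, -0.04, -0.03, 0.32, 0]
(0, 1.41) [0.01, 2.17, 0.01, -0.04, -0.03, 0.4, 0]
```

View pics/m_wrist.png

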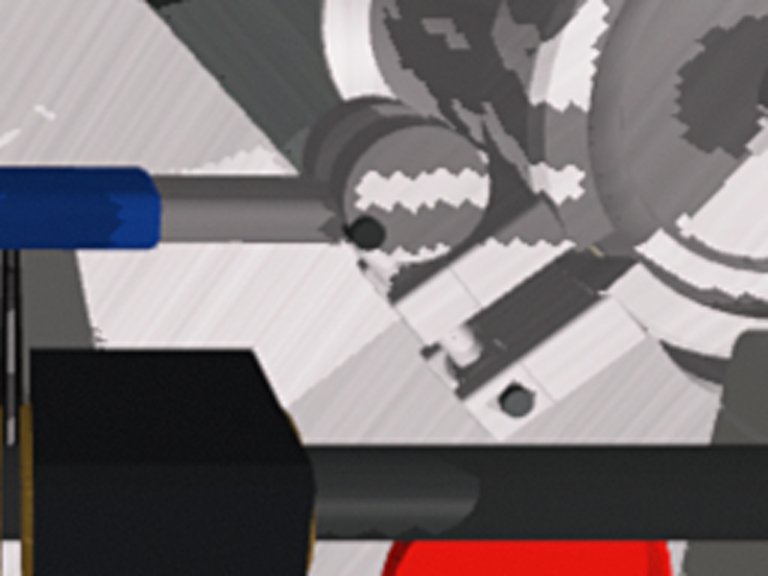

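>>> apply_moves(
  deltas=[
    [0, 0.4, 0, -0.01, 0, 0.08, 0],
    [0, 0.8, 0, -0.02, 0, 0.16, 0],
    [0, 1.25, 0, -0.03, 0, 0.25, 0],
    [0, 1.71, 0, -0.04, 0, 0.34, 0],
    [0, 2.17, 0, -0.04, 0, 0.42, 0],
  ],
)

```text
t: 13.52
tcp_pos: [0.4528, -0.1117, 0.1051]
orientation: [-0.696, 0.696, 0.125, -0.125]
ft_force: [-0.8, -1.4, 0.1]
opening: 0.002
```

Run:
```python
from h import *
larc([(0,1.36),(0,1.31),(0,1.26),(0,1.21),(0,1.16)],.106)
```

```text
t 13.5167 tcp [ 0.4528 -0.1117  0.1051] loc [ -81.1 -123.3] xa 20.4 F [-0.75 -1.38  0.12] op 0.002
Floc -0.36 -1.53
Fpush 1.0298370013249665
(0, 1.36) [0.01, 0.58, -0.0, -0.01, -0.03, 0.08, 0]
(0, 1.31) [0.01, 1.15, -0.0, -0.03, -0.03, 0.19, 0]
(0, 1.26) [0.01, 1.73, -0.0, -0.04, -0.03, 0.29, 0]
(0, 1.21) [0.01, 2.3, -0.0, -0.04, -0.03, 0.4, 0]
(0, 1.16) [0.01, 2.87, -0.0, -0.04, -0.03, 0.5, 0]
```

>>> apply_moves(
  deltas=[
    [0, 0.58, 0, -0.01, 0, 0.08, 0],
    [0, 1.15, 0, -0.03, 0, 0.19, 0],
    [0, 1.73, 0, -0.04, 0, 0.29, 0],
    [0, 2.3, 0, -0.04, 0, 0.4, 0],
    [0, 2.87, 0, -0.04, 0, 0.5, 0],
  ],
)

```text
t: 13.93
tcp_pos: [0.4462, -0.0981, 0.105]
orientation: [-0.706, 0.707, 0.037, -0.038]
ft_force: [-1.4, -2.2, 0.5]
opening: 0.006
```

Run:
```python
from h import *
larc([(0,1.11),(0,1.06),(0,1.01),(0,.96),(0,.91)],.106)
shot("wrist","n_wrist.png",None,1.5)
```

```text
t 13.9333 tcp [ 0.4462 -0.0981  0.105 ] loc [ -91.  -111.9] xa 6.1 F [-1.38 -2.16  0.49] op 0.006
Floc -0.76 -2.45
Fpush 2.0023977708653824
(0, 1.11) [0.01, 0.57, -0.01, -0.01, -0.03, 0.11, 0]
(0, 1.06) [0.01, 1.15, -0.01, -0.03, -0.03, 0.21, 0]
(0, 1.01) [0.01, 1.72, -0.01, -0.04, -0.03, 0.32, 0]
(0, 0.96) [0.01, 2.29, -0.01, -0.05, -0.04, 0.42, 0]
(0, 0.91) [0.01, 2.86, -0.01, -0.04, -0.04, 0.53, 0]
```

View pics/n_wrist.png

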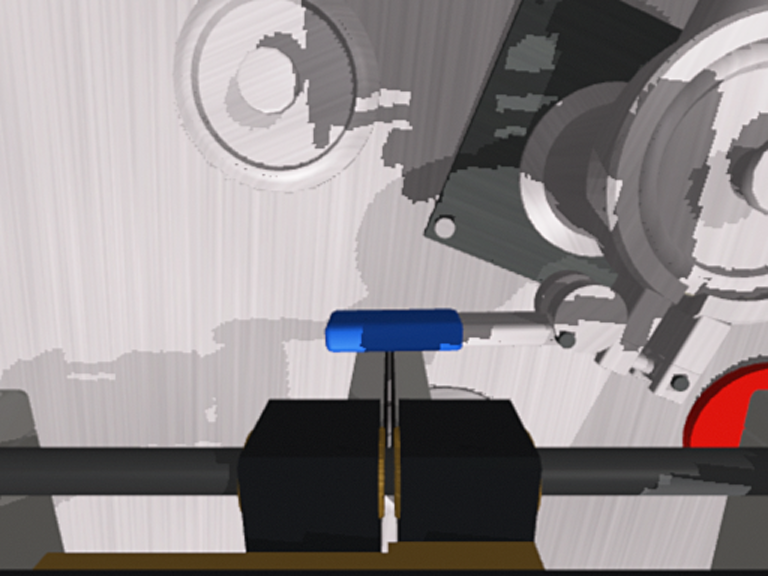

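Latching is going well: the cam now faces the lug at about (600,330). Continuing.

>>> apply_moves(
  deltas=[
    [0, 0.57, 0, -0.01, 0, 0.11, 0],
    [0, 1.15, 0, -0.03, 0, 0.22, 0],
    [0, 1.72, 0, -0.04, 0, 0.33, 0],
    [0, 2.29, 0, -0.05, 0, 0.43, 0],
    [0, 2.86, 0, -0.04, 0, 0.54, 0],
  ],
)

```text
t: 14.4
tcp_pos: [0.4428, -0.083, 0.1049]
orientation: [-0.704, 0.706, -0.051, 0.05]
ft_force: [-4.1, -6.5, 0.9]
opening: 0.001
```

Run:
```python
from h import *
larc([(0,.87),(0,.82),(0,.77),(0,.72),(0,.67)],.106)
```

```text
t 14.4 tcp [ 0.4428 -0.083   0.1049] loc [-98.3 -98.2] xa -8.2 F [-4.13 -6.52  0.87] op 0.001
Floc -2.25 -7.39
Fpush 7.04694523855083
(0, 0.87) [0.04, 0.48, -0.02, -0.01, -0.04, 0.1, 0]
(0, 0.82) [0.04, 1.05, -0.02, -0.02, -0.04, 0.21, 0]
(0, 0.77) [0.04, 1.62, -0.02, -0.03, -0.04, 0.31, 0]
(0, 0.72) [0.04, 2.2, -0.02, -0.04, -0.04, 0.42, 0]
(0, 0.67) [0.04, 2.77, -0.01, -0.04, -0.04, 0.52, 0]
```

>>> apply_moves(
  deltas=[
    [0, 0.48, 0, -0.01, 0, 0.1, 0],
    [0, 1.05, 0, -0.02, 0, 0.21, 0],
    [0, 1.62, 0, -0.03, 0, 0.31, 0],
    [0, 2.2, 0, -0.04, 0, 0.42, 0],
    [0, 2.77, 0, -0.04, 0, 0.52, 0],
  ],
)

```text
t: 14.82
tcp_pos: [0.4423, -0.0675, 0.1043]
orientation: [-0.692, 0.696, -0.137, 0.133]
ft_force: [-8.2, -8.8, 1.1]
opening: 0.003
```

Run:
```python
from h import *
larc([(0,.63),(0,.58),(0,.53),(0,.48),(0,.43)],.106)
```

```text
t 14.8167 tcp [ 0.4423 -0.0675  0.1043] loc [-102.9  -83.4] xa -22.0 F [-8.24 -8.85  1.12] op 0.003
Floc -5.59 -10.72
Fpush 11.294754621107145
(0, 0.63) [0.07, 0.47, -0.05, 0.03, -0.06, 0.11, 0]
(0, 0.58) [0.07, 1.04, -0.05, 0.01, -0.06, 0.21, 0]
(0, 0.53) [0.07, 1.61, -0.05, -0.0, -0.06, 0.32, 0]
(0, 0.48) [0.07, 2.18, -0.05, -0.01, -0.06, 0.43, 0]
(0, 0.43) [0.07, 2.76, -0.05, -0.01, -0.06, 0.53, 0]
```

>>> apply_moves(
  deltas=[
    [0, 0.47, 0, 0.02, -0.02, 0.1, 0],
    [0, 1.04, 0, 0.01, -0.05, 0.2, 0],
    [0, 1.61, 0, 0, -0.05, 0.31, 0],
    [0, 2.18, 0, 0, -0.05, 0.41, 0],
  ],
)

```text
t: 15.15
tcp_pos: [0.4464, -0.0546, 0.1049]
orientation: [-0.677, 0.679, -0.203, 0.198]
ft_force: [-5.6, -1.9, 0.3]
opening: 0.004
```

Run:
```python
from h import *
larc([(0,.45),(0,.4),(0,.35),(0,.3),(0,.25)],.106)
shot("wrist","o_wrist.png",None,1.5)
```

```text
t 15.15 tcp [ 0.4464 -0.0546  0.1049] loc [-102.4  -70. ] xa -32.9 F [-5.64 -1.87  0.3 ] op 0.004
Floc -4.94 -3.3
Fpush 4.636048779299228
(0, 0.45) [0.05, 0.34, -0.07, 0.02, -0.04, 0.05, 0]
(0, 0.4) [0.05, 0.91, -0.07, 0.0, -0.04, 0.15, 0]
(0, 0.35) [0.05, 1.48, -0.07, -0.01, -0.04, 0.26, 0]
(0, 0.3) [0.05, 2.06, -0.07, -0.02, -0.04, 0.36, 0]
(0, 0.25) [0.05, 2.63, -0.07, -0.02, -0.04, 0.47, 0]
```

View pics/o_wrist.png

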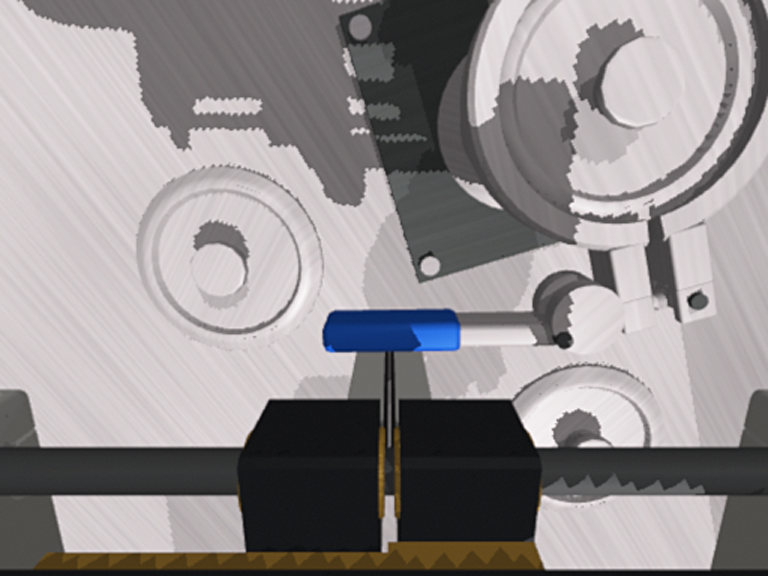

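>>> apply_moves(
  deltas=[
    [0, 0.34, 0, 0.02, 0, 0.07, 0],
    [0, 0.91, 0, 0, 0, 0.17, 0],
    [0, 1.48, 0, -0.01, 0, 0.28, 0],
  ],
)

```text
t: 15.45
tcp_pos: [0.45, -0.0477, 0.1047]
orientation: [-0.662, 0.665, -0.247, 0.24]
ft_force: [-9.7, -3.2, -0.1]
opening: 0.006
```

Run:
```python
from h import *
larc([(0,.3),(0,.25),(0,.2),(0,.15),(0,.1)],.106)
```

```text
t 15.45 tcp [ 0.45   -0.0477  0.1047] loc [-100.8  -62.4] xa -40.3 F [-9.69 -3.18 -0.14] op 0.006
Floc -8.5 -5.64
Fpush 8.689696246590545
(0, 0.3) [0.08, 0.58, -0.08, -0.01, -0.04, 0.1, 0]
(0, 0.25) [0.08, 1.16, -0.07, -0.02, -0.04, 0.21, 0]
(0, 0.2) [0.09, 1.73, -0.07, -0.03, -0.04, 0.31, 0]
(0, 0.15) [0.09, 2.3, -0.07, -0.04, -0.05, 0.42, 0]
(0, 0.1) [0.09, 2.88, -0.07, -0.04, -0.05, 0.52, 0]
```

>>> apply_moves(
  deltas=[
    [0, 0.58, 0, 0.01, 0, 0.1, 0],
    [0, 1.16, 0, 0, 0, 0.2, 0],
    [0, 1.73, 0, -0.01, 0, 0.3, 0],
  ],
)

```text
t: 15.7
tcp_pos: [0.4546, -0.04, 0.1043]
orientation: [-0.642, 0.645, -0.297, 0.289]
ft_force: [-13.8, -3.3, 2.3]
opening: 0.007
```

Run:
```python
from h import *
larc([(0,.15),(0,.1),(0,.05),(0,0)],.106)
```

```text
t 15.7 tcp [ 0.4546 -0.04    0.1043] loc [-98.4 -53.7] xa -48.9 F [-13.8   -3.31   2.32] op 0.007
Floc -12.43 -6.86
Fpush 12.601248507203136
(0, 0.15) [0.11, 0.58, -0.1, -0.01, -0.06, 0.12, 0]
(0, 0.1) [0.11, 1.15, -0.1, -0.02, -0.06, 0.23, 0]
(0, 0.05) [0.11, 1.72, -0.09, -0.03, -0.06, 0.33, 0]
(0, 0) [0.11, 2.29, -0.09, -0.04, -0.06, 0.44, 0]
```

>>> apply_moves(
  deltas=[
    [0, 0.58, 0, -0.06, 0, 0.11, 0],
    [0, 1.15, 0, -0.08, 0, 0.21, 0],
  ],
)

```text
t: 15.87
tcp_pos: [0.4596, -0.0342, 0.105]
orientation: [-0.627, 0.629, -0.328, 0.323]
ft_force: [-6.8, -2.5, -0.5]
opening: 0.006
```

Run:
```python
from h import *
larc([(0,.1),(0,.05),(0,0)],.106)
```

```text
t 15.8667 tcp [ 0.4596 -0.0342  0.105 ] loc [-95.1 -46.7] xa -54.7 F [-6.8  -2.51 -0.53] op 0.006
Floc -5.89 -4.22
Fpush 6.993022798941516
(0, 0.1) [0.07, -0.01, -0.05, 0.02, -0.03, -0.02, 0]
(0, 0.05) [0.07, 0.56, -0.05, -0.0, -0.04, 0.08, 0]
(0, 0) [0.07, 1.13, -0.05, -0.02, -0.04, 0.18, 0]
```

Past the peak and near dead centre, so I'm finishing in small steps.

>>> apply_moves(
  deltas=[
    [0, 0.3, 0, 0, 0, 0.06, 0],
    [0, 0.5, 0, 0, 0, 0.1, 0],
  ],
)

```text
t: 16.03
tcp_pos: [0.4612, -0.0321, 0.1047]
orientation: [-0.62, 0.622, -0.342, 0.335]
ft_force: [-10.0, -0.5, 1.4]
opening: 0.007
```

>>> apply_moves(
  deltas=[
    [0, 0.2, 0, 0, 0, 0.05, 0],
    [0, 0.3, 0, 0, 0, 0.06, 0],
  ],
)

```text
t: 16.2
tcp_pos: [0.4619, -0.0309, 0.1044]
orientation: [-0.615, 0.618, -0.35, 0.342]
ft_force: [-11.8, 0.4, 3.3]
opening: 0.005
```

Run:
```python
from h import *
larc([(0,.05),(0,0)],.106)
```

```text
t 16.2 tcp [ 0.4619 -0.0309  0.1044] loc [-93.7 -43. ] xa -58.6 F [-11.75   0.4    3.29] op 0.005
Floc -11.44 -2.74
Fpush 9.852692243549871
(0, 0.05) [0.11, -0.21, -0.09, 0.04, -0.05, -0.04, 0]
(0, 0) [0.11, 0.36, -0.09, 0.02, -0.06, 0.06, 0]
```

>>> apply_moves(
  deltas=[
    [0, 0.2, 0, 0, 0, 0.05, 0],
    [0, 0.3, 0, 0, 0, 0.06, 0],
  ],
)

```text
t: 16.37
tcp_pos: [0.4648, -0.0301, 0.1046]
orientation: [-0.611, 0.613, -0.357, 0.352]
ft_force: [-5.7, 0.4, -1.1]
opening: 0.001
```

>>> apply_moves(
  deltas=[
    [0, 0, 0, 0, 0, 0.05, 0],
    [0, 0, 0, 0, 0, 0.05, 0],
  ],
)

```text
t: 16.53
tcp_pos: [0.4652, -0.0295, 0.1045]
orientation: [-0.611, 0.614, -0.358, 0.351]
ft_force: [-10.3, -0.7, 2.4]
opening: 0.002
```

Run:
```python
from h import *
larc([(0,.05),(0,0)],.106)
shot("wrist","p_wrist.png",None,1.5)
```

```text
t 16.5333 tcp [ 0.4652 -0.0295  0.1045] loc [-90.9 -40.7] xa -60.1 F [-10.31  -0.75   2.45] op 0.002
Floc -9.74 -3.46
Fpush 9.327177256064779
(0, 0.05) [0.1, -0.51, -0.08, 0.03, -0.05, -0.16, 0]
(0, 0) [0.1, 0.06, -0.07, 0.0, -0.05, -0.06, 0]
```

View pics/p_wrist.png

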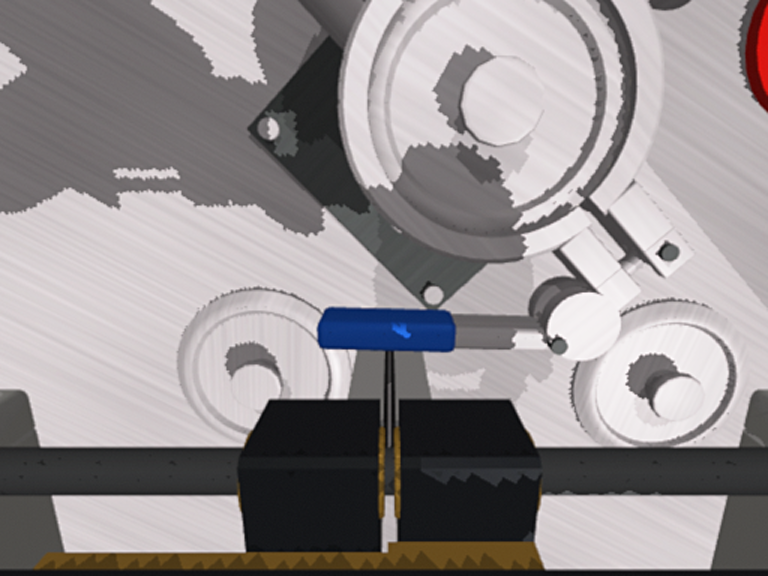

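>>> apply_moves(
  deltas=[
    [0, 0, 0, 0, 0, 0.05, 0],
    [0, 0, 0, 0, 0, 0.05, 0],
  ],
)

```text
t: 16.75
tcp_pos: [0.4656, -0.0289, 0.104]
orientation: [-0.61, 0.614, -0.358, 0.35]
ft_force: [-12.6, -0.9, 1.8]
opening: 0.006
```

>>> apply_moves(
  deltas=[
    [0, 0, 0, 0, -0.02, 0.05, 0],
    [0, 0, 0, 0, -0.02, 0.05, 0],
  ],
)

```text
t: 16.92
tcp_pos: [0.466, -0.0285, 0.1042]
orientation: [-0.609, 0.615, -0.359, 0.349]
ft_force: [-14.3, -5.3, 1.5]
opening: 0.005
```

Run:
```python
from h import *
larc([(0,.05),(0,0)],.106)
```

```text
t 16.9167 tcp [ 0.466  -0.0285  0.1042] loc [-90.5 -39.5] xa -60.1 F [-14.35  -5.34   1.5 ] op 0.005
Floc -12.41 -8.96
Fpush 15.119836651705027
(0, 0.05) [0.15, -0.51, -0.1, 0.05, -0.06, -0.2, 0]
(0, 0) [0.15, 0.06, -0.09, 0.02, -0.06, -0.1, 0]
```

>>> apply_moves(
  deltas=[
    [0, 0, 0, 0, -0.02, 0.05, 0],
    [0, 0, 0, 0, -0.02, 0.05, 0],
  ],
)

```text
t: 17.08
tcp_pos: [0.4663, -0.028, 0.1042]
orientation: [-0.609, 0.615, -0.359, 0.348]
ft_force: [-16.4, -5.7, 1.8]
opening: 0.005
```

>>> apply_moves(
  deltas=[
    [0, 0, 0, 0, 0, -0.1, 0],
    [0, 0, 0, 0, 0, -0.25, 0],
    [0, 0, 0, 0, 0, -0.5, 0],
    [0, 0, 0, 0, 0, -1.0, 0],
    [0, 0, 0, 0, 0, -1.6, 0],
  ],
)

```text
t: 17.5
tcp_pos: [0.4316, -0.0519, 0.1081]
orientation: [0.612, -0.612, 0.354, -0.355]
ft_force: [0.8, -0.2, -0.8]
opening: 0.004
```

>>> apply_moves(
  deltas=[
    [0, 0, 0, 0, -1, 0, 0],
    [0, 0, 0, 0, -2, 0, 0],
    [0, 0, 0, 0, -3, -0.5, 0],
    [0, 0, 0, 0, -4, -1, 0],
    [0, 0, 0, 0, -4, -1, 0],
  ],
)

```text
t: 17.92
tcp_pos: [0.4074, -0.0687, 0.2347]
orientation: [0.612, -0.611, 0.35, -0.36]
ft_force: [0.7, -0.3, 0.9]
opening: 0.005
```

Run:
```python
from h import *
s=st()
shot("wrist","q_wrist.png",None,1.5);shot("top","q_top.png",(250,170,390,275),5.5);shot("side","q_side.png",(160,150,360,300),4)
C=cam("wrist",s)
for n,p in [("cam0",(*w(-38.3,-76),.132)),("tip0",(*w(-38.3-62.2,-76+62.2),.13)),("boltpin",(*w(10,-76),.13)),("hinge",(*w(0,60),.13)),("axis",(*w(0,0),.1375))]: print(n,(pj(C,p)*1.5).round(1))
```

```text
t 17.9167 tcp [ 0.4074 -0.0687  0.2347] loc [-136.2  -93.8] xa -60.3 F [ 0.68 -0.33  0.93] op 0.005
Floc 0.75 -0.14
cam0 [480.4 157.9]
tip0 [335.3 157.6]
boltpin [540.5  98. ]
hinge [364. -81.]
axis [442.    3.7]
```

View pics/q_wrist.png

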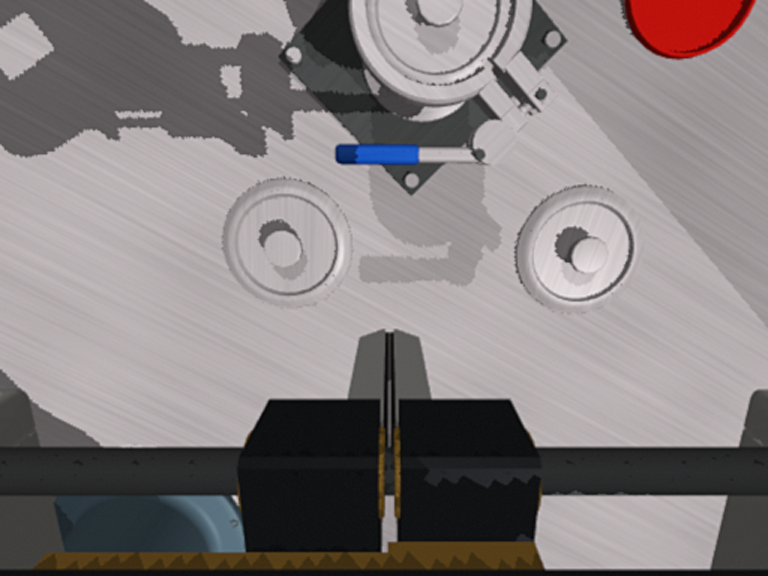

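View pics/q_top.png

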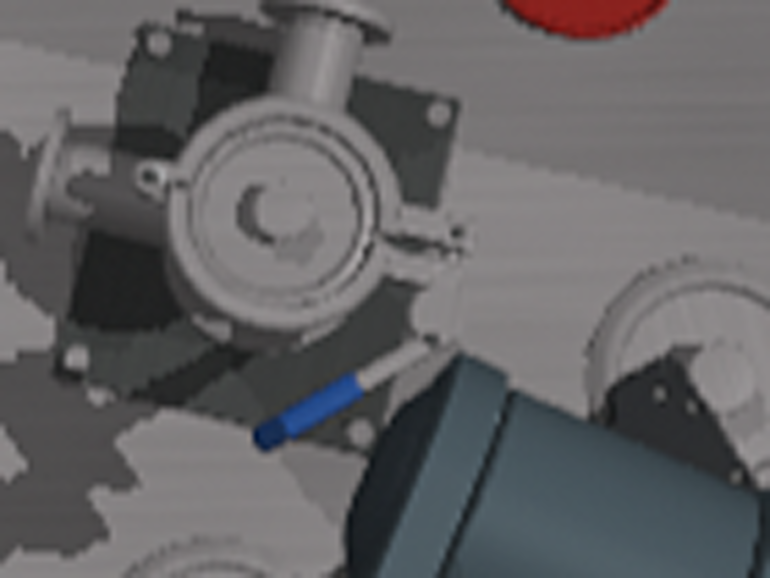

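View pics/q_side.png

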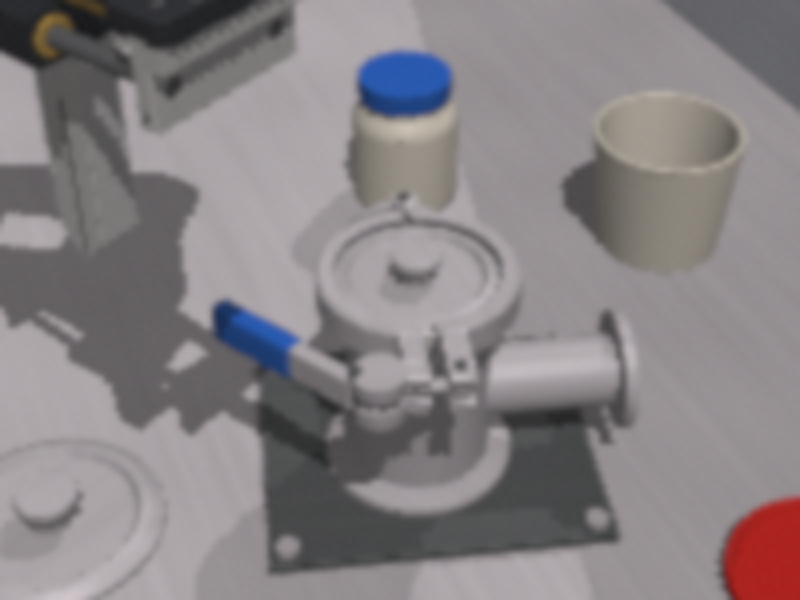

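Run:
```python
from h import *
a=cv2.imread("pics/a_top.png");b=np.load("last_top.npy")
d=lambda im:[cv2.moments(cv2.inRange(im[90:260,180:390],lo,hi)) for lo,hi in [((90,0,0),(255,110,60)),((0,0,90),(60,60,255))]]
for im in (a,b): print([(m["m10"]/m["m00"],m["m01"]/m["m00"],m["m00"]/255) for m in d(im)])
st();print(manip.close_job())
```

```text
[(50.39636363636364, 91.41818181818182, 550.0), (175.5546218487395, 67.90196078431373, 1071.0)]
[(39.4264705882353, 96.23161764705883, 544.0), (175.46709916589435, 67.83039851714551, 1079.0)]
t 18.0667 tcp [ 0.4053 -0.0666  0.2277] loc [-138.9  -92.4] xa -60.3 F [ 0.29 -0.74 -0.47] op 0.005
Floc 0.48 -0.64
the job is handed in; nothing more can be done
None
```

The strainer is closed and latched, and I handed the job in at 18.1 s with the arm clear of everything.

- **Clamp:** I swung the hinged half shut with the closed fingers. I pressed it onto the gasket at about 22 N square on the lug (about 23 N in all, under the 28 N limit), then released it.
- **Bolt and lever:** I swung the bolt into the slot by the lever, at under 2 N until it was in the slot. Then I threw the lever over. Its push peaked at about 12.6 N, slightly above the stated 5 to 12 N, and eased past dead centre. I pressed it onto its stop at about 17 N and backed off.

**Last checks:**
- **Latch:** The pictures show the bolt through the lug. After release the lever lay within about 1° of its latched direction.
- **Cap:** It sits centred and looks square.
- **Red lid:** It has not moved in the top camera, to within 0.1 pixel.
- **Jar and tub:** They look untouched in the side view. My numeric check on the jar was spoiled because the blue colour mask also picked up the lever grip, which had moved. I did not measure the tub.

No check showed a failure.

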